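Put the gauges back in their fitted cases

TASK

The four gauges on the gauge-store bench have been checked and go back into their open wooden cases: the large setting ring, the small setting ring, the plug gauge and the snap gauge, each in the case whose well is made for its shape and size. They are precision tools: set each one down without dropping it, lying flat on the felt at the bottom of its own well, and leave them all there. Do not disturb the oil bottle or the dial comparator standing on the bench.

Things in the scene. Friction and masses are not known exactly. Their poses are not given: they have to be found in the camera images.
- ring_large_centre (a point): large setting ring: plain steel ring lying flat, loose, outer diameter 62 mm, bore 40, height 18, 0.25 kg. The point is its centre, half-way up; z is the ring's axis.
- ring_small_centre (a point): small setting ring: plain steel ring lying flat, loose, outer diameter 38 mm, bore 15, height 16, 0.12 kg. The point is its centre, half-way up; z is the ring's axis.
- plug_centre (a point): plug gauge lying along its own y, loose, 108 mm long, 0.12 kg: square aluminium handle 16 x 16 mm with rounded edges (y -38 to +26), round steel ends of diameter 14, the longer to +y, the shorter with a red ring to -y. The point is at mid-length, on the handle, 8 mm above what it lies on; grip it across x.
- snap_grip (a point): snap gauge lying flat, loose, 0.28 kg: grey C-shaped frame 16 mm thick, black grip plate on its spine. The point is the middle of the spine, half-way up. Spine 26 wide (x +-13), 84 long (y +-42); two arms 20 wide reach to x = -51; the jaw gap between them, 44 wide, opens to -x and has 4 to 6 mm anvils on its sides. Grip across the spine in x, one finger in the jaw.
- case_large_well (a point): case of the large ring: 104 x 104 mm, round well of diameter 80. Fixed wooden case without lid, 18 mm high; well lined with dark green felt, its floor 12 mm up, 6 mm below the rim. The point is the centre of the well floor, z up.
- case_small_well (a point): case of the small ring: 80 x 80 mm, round well of diameter 56. Fixed wooden case without lid, 18 mm high; well lined with dark green felt, its floor 12 mm up, 6 mm below the rim. The point is the centre of the well floor, z up.
- case_plug_well (a point): case of the plug gauge: 66 (x) x 154 (y) mm, straight slot 34 wide, 128 long (y), with an equally deep open finger notch, 54 long in y, across its middle. Fixed wooden case without lid, 18 mm high; well lined with dark green felt, its floor 12 mm up, 6 mm below the rim. The point is the centre of the slot floor; the gauge lies along y, either way round.
- case_snap_well (a point): case of the snap gauge: 104 (x) x 124 (y) mm. Fixed wooden case without lid, 18 mm high; well lined with dark green felt, its floor 12 mm up, 6 mm below the rim. C-shaped well 80 x 100 round a rim-high island 38 x 28 that the jaw straddles (x -59 to -21 of the point). The point, on the floor 19 mm to +x of the case's centre, is where the middle of the spine belongs, axes alike (one way only).
- oil_centre (a point): oil bottle, clear with a yellow band and red spout, diameter 36 mm, 82 tall, standing, light. The point is on its axis, 40 mm up.
- comparator_base (a point): dial comparator: grey base 90 (x) x 70 (y) x 20 mm, steel column at x = +30 with a small round dial, 170 tall, loose. The point is the centre of the base, 10 mm up.
Not all that is in view belongs to the job. What is meant by the part that bears plug_centre is not orange or turquoise, and is the smaller of those in its own colour.

How it is judged:
By the outcome, as a careful person would: the job done as asked, in the order asked, and still so for the second after the job is handed in, with the robot touching nothing.
It also fails if it takes over 112 s, if anything falls off the work surface, if the arm or the gripper's body presses on something with over 40 N, if the wrist force passes 120 N, or if a joint passes its speed limit or range.

ROBOT

A 7-joint arm with a two-finger parallel gripper is mounted at the origin on the work surface. World frame = base frame: x ahead of the robot, y to its left, z up, the work surface at z = 0. Lengths are in m, angles in rad, forces in N, time in s.
With the tool pointing down it reaches from about 0.425 to 0.825 m from the base axis. Payload 3.6 kg.
Tool frame: the origin (TCP) lies midway between the tips of the shut fingers; the grasp point (between the pads) lies 19 mm behind it (robot.grasp_offset is the distance from the TCP to the grasp point, in m); z points along the fingers, y is the direction in which the jaws open and shut (so a half turn about z gives the same grasp; the last joint's range is limited). The gripper opens to 85 mm and grips with 20 to 120 N. Pads are 22 mm wide; open, the fingers measure 114 mm over their backs; the gripper's body (76 mm by 85 mm) begins 54 mm behind the grasp point. The pads swing forward as they close: fully open they stand 13 mm farther back than shut.
Start: joints at [-1.196, 0.615, -0.013, 1.423, 0.008, 1.103, -0.04], TCP at [0.254, 0.598, 0.21] pointing down, gripper open.
Joint ranges: [-3.12, 3.12], [-0.3, 2.06], [-1.34, 1.32], [0.26, 2.42], [-1.36, 4.5], [0.01, 1.98], [-2.84, 2.84]. Speed limits (rad/s): [2.79, 2.79, 3.14, 3.14, 3.14, 3.14, 3.14].

INTERFACE

Orientations are given as a unit quaternion [x, y, z, w].
In Python, from station import sensors, optics, robot gives the robot as it stands.
- The arm moves only by the tool carry_out, never from a script. Its argument "moves" is a list that holds one entry, the list of rows, each a list of 4 numbers: the shift along the tool's x, y, z in mm, then the turn about the tool's z in rad. In form: [[[x, y, z, twist], ...]]. A call has 1 to 10 rows; each row is the pose to reach, as a shift and turn from the pose commanded when the call began, along the tool's axes at that moment; what a row does not reach only later rows make up. A row lasts 1/12 s, in which the tool goes at most 41.7 mm and 7.16 degrees, less where a joint would pass 70% of its speed; a pose out of reach is approached as far as the arm can. A call with a gripper value outside its range is refused whole. "hand" is the finger opening in mm, from 0 to 85.4, set as the call begins (left out, the last holds). The fingers move at their own pace and stop on an object; "grip_force" is the grip in N (left out, the last holds). Time passes only in rows, so rows that repeat a pose let the fingers close. It gives the time, the measured TCP pose, the force and the opening at its end, in the units of the state.
- sensors.get_obs(): the state, without advancing time (a new reading comes with each control period).
- optics.snapshot(name): name is "scene" or "top" or "wrist"; returns a dict with "pixels" (420x560x3 uint8, red, green, blue), "fx", "fy", "cx", "cy" (pixels), "pose" (4x4, takes a point from camera to world coordinates); the wrist camera has in their place "tool_from_camera" (4x4, takes a point from camera to tool coordinates, whose origin is the TCP and whose axes are the flange's). Camera axes: x right, y up, looking along -z (the intrinsics and any distortion apply to the point x, -y, -z); pixel columns grow to the right and rows downward; lengths in m; the calibration is good to about 2 mm. A picture is of the moment at which its call begins: read the wrist's pose just before it. There is no depth.
- robot.hand_in(): hands the job in, once; it reports no verdict.
The state is a dict: "t": time; "q": joint angles; "joint_vel": joint speeds; "joint_efforts": joint torques, N m; "eef_pos": TCP position; "eef_rot": TCP orientation; "ft_force": force on the tool from outside, world axes, zero at the start; "moment": the same for the moment, N m; "opening": finger opening in m.
Only numpy, scipy, OpenCV 4.12 (cv2) and the standard library are available. Lean on these libraries where they do the work, as an engineer would, in place of code of your own. Each camera call takes 0.05 s, during which the arm holds its last target.

## Working session

There is one attempt and no reset: what is moved stays moved. The work goes in short steps, Python scripts to look and compute and a tool call to move; the robot and the scene stay as the last step left them, time stands still between calls to the robot, and variables do not carry over. Pictures are saved under pics/ and viewed, and the job is handed in when it is done.

Besides the shell and the picture viewer there is one more tool, called after "Call:" as a command line: name --argument value ..., lists and objects as JSON in quotes. carry_out: Moves the arm, as the interface text tells. Its arguments: {"type":"object","properties":{"moves":{"type":"array","items":{"type":"array","items":{"type":"array","items":{"type":"number"}}}},"hand":{"type":"number"},"grip_force":{"type":"number"}},"required":["moves"]}

```bash
ls; mkdir -p pics
python3 - <<'E'
from station import sensors, optics, robot
import cv2,numpy as np
o=sensors.get_obs();print(o)
print(robot.grasp_offset)
for n in ("scene","top","wrist"):
    s=optics.snapshot(n);cv2.imwrite(f"pics/a_{n}.png",s["pixels"][:,:,::-1])
    np.save(f"pics/a_{n}.npy",s,allow_pickle=True)
    print(n,{k:np.round(v,4).tolist() if k!="pixels" else 0 for k,v in s.items()})
E
```

```text
pics
{'t': 0.0, 'q': array([-1.19551408,  0.6159243 , -0.01264372,  1.42494476,  0.00806253,
        1.10339314, -0.04039087]), 'joint_vel': array([ 0.00104466, -0.00142037, -0.00078522,  0.00077403, -0.00123716,
        0.00103394, -0.00022503]), 'joint_efforts': array([ 7.01702197e-05, -4.69213235e+01,  2.59372042e-01, -1.71036512e+01,
        9.96254763e-03,  9.82469675e-03, -5.98738382e-06]), 'eef_pos': array([0.25382907, 0.5974783 , 0.20931964]), 'eef_rot': array([ 1.99502557e-01,  9.79896429e-01, -1.28306026e-03, -2.66476155e-04]), 'ft_force': array([-0.08336602,  0.01885999,  0.21130864]), 'moment': array([ 0.02212686, -0.00507243,  0.02590332]), 'opening': 0.08558963840864599}
0.0187
scene {'pixels': 0, 'fx': 442.0478, 'fy': 442.0478, 'cx': 276.09, 'cy': 209.4195, 'pose': [[-0.414, -0.4706, 0.7792, 1.3508], [0.9101, -0.2289, 0.3453, 0.3163], [0.0158, 0.8521, 0.5231, 0.6624], [0.0, 0.0, 0.0, 1.0]]}
top {'pixels': 0, 'fx': 455.0745, 'fy': 455.0745, 'cx': 269.0418, 'cy': 206.2981, 'pose': [[0.0145, 0.9957, -0.0911, 0.3269], [-0.9999, 0.0145, -0.0013, -0.0717], [0.0, 0.0911, 0.9958, 1.3862], [0.0, 0.0, 0.0, 1.0]]}
wrist {'pixels': 0, 'fx': 317.0111, 'fy': 317.0111, 'cx': 277.4987, 'cy': 205.1939, 'tool_from_camera': [[0.0003, 0.9602, 0.2793, 0.0702], [1.0, -0.0002, -0.0004, 0.0002], [-0.0003, 0.2793, -0.9602, -0.1626], [0.0, 0.0, 0.0, 1.0]]}
```

View pics/a_scene.png

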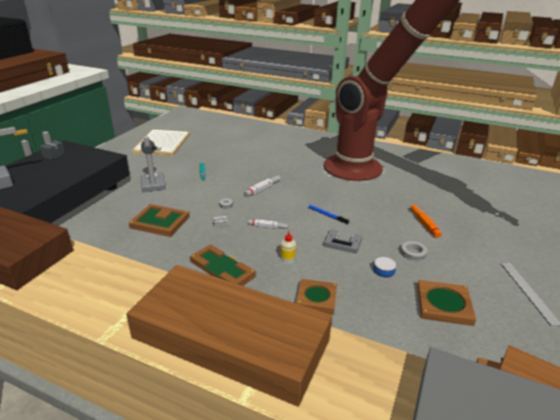

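View pics/a_top.png

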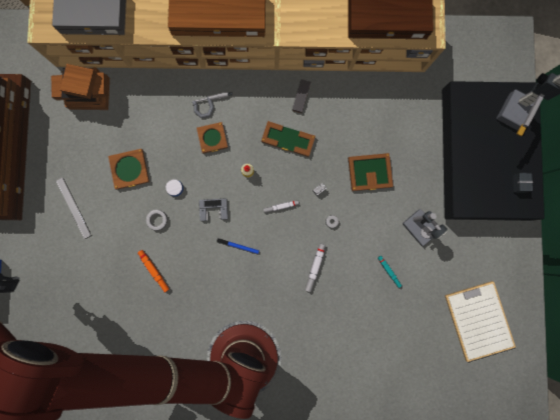

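View pics/a_wrist.png

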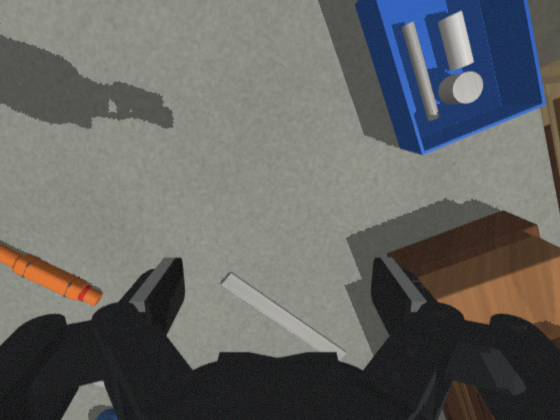

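```bash
cat > h.py <<'E'
from station import sensors, optics, robot
import cv2,numpy as np
from scipy.spatial.transform import Rotation as R
def snap(name,tag=None):
    o=sensors.get_obs(); s=optics.snapshot(name)
    if name=="wrist":
        T=np.eye(4);T[:3,:3]=R.from_quat(o["eef_rot"]).as_matrix();T[:3,3]=o["eef_pos"]
        s["pose"]=T@s["tool_from_camera"]
    if tag:
        cv2.imwrite(f"pics/{tag}.png",s["pixels"][:,:,::-1]); np.save(f"pics/{tag}.npy",s,allow_pickle=True)
    return s
def load(tag): return np.load(f"pics/{tag}.npy",allow_pickle=True).item()
def px2w(s,uv,z):
    uv=np.atleast_2d(np.asarray(uv,float))
    d=np.c_[(uv[:,0]-s["cx"])/s["fx"],-(uv[:,1]-s["cy"])/s["fy"],-np.ones(len(uv))]@s["pose"][:3,:3].T
    c=s["pose"][:3,3]
    return c+d*((z-c[2])/d[:,2])[:,None]
def w2px(s,P):
    P=np.atleast_2d(P); p=(P-s["pose"][:3,3])@s["pose"][:3,:3]
    return np.c_[s["cx"]+s["fx"]*p[:,0]/-p[:,2], s["cy"]-s["fy"]*p[:,1]/-p[:,2]]
def yaw_of(o):  # jaw (tool y) direction in world, rad
    m=R.from_quat(o["eef_rot"]).as_matrix(); return np.arctan2(m[1,1],m[0,1])
def go(xyz,jaw=None):
    """print shift in tool axes mm, and twist for jaw direction"""
    o=sensors.get_obs(); m=R.from_quat(o["eef_rot"]).as_matrix()
    d=m.T@(np.asarray(xyz)-o["eef_pos"])*1000; tw=0
    if jaw is not None:
        a=yaw_of(o)-jaw   # tool z is down: +twist lowers world yaw
        tw=(a+np.pi/2)%np.pi-np.pi/2
    print("t %.2f"%o["t"],"pos",np.round(o["eef_pos"]*1000,1),"jaw %.3f"%yaw_of(o),"q7 %.2f"%o["q"][6],"open %.1f"%(o["opening"]*1000),"F",np.round(o["ft_force"],1),"\n shift",np.round(d,1),"dist %.0f"%np.linalg.norm(d),"twist %.3f"%tw,"(alt %.3f)"%(tw-np.sign(tw)*np.pi))
    return d,tw
E
python3 - <<'E'
from h import *
s=load("a_top")
for n,uv,z in [("ringL",(157,220),.018),("tape",(174,188),.02),("ringS",(333,222),.016),("plug",(282,207),.016),("plugbig",(316,268),.016),("snap",(213,205),.016),("caseL",(128,169),.018),("caseS",(212,138),.018),("caseP",(288,138),.018),("caseSn",(371,173),.018),("oil",(247,170),.08),("comp",(425,228),.02)]:
    p=px2w(s,uv,z)[0]; print(n,np.round(p,3),"r %.3f"%np.hypot(*p[:2]))
im=s["pixels"][90:300,95:460,::-1]
cv2.imwrite("pics/a_crop.png",cv2.resize(im,None,fx=2.19,fy=2.19,interpolation=cv2.INTER_CUBIC))
E
```

```text
ringL [0.406 0.267 0.018] r 0.486
tape [0.503 0.218 0.02 ] r 0.549
ringS [ 0.408 -0.263  0.016] r 0.485
plug [ 0.451 -0.109  0.016] r 0.464
plugbig [ 0.269 -0.213  0.016] r 0.343
snap [0.454 0.1   0.016] r 0.465
caseL [0.56  0.361 0.018] r 0.666
caseS [0.659 0.108 0.018] r 0.668
caseP [ 0.663 -0.125  0.018] r 0.675
caseSn [ 0.558 -0.378  0.018] r 0.674
oil [ 0.551 -0.004  0.08 ] r 0.551
comp [ 0.393 -0.539  0.02 ] r 0.667
```

View pics/a_crop.png

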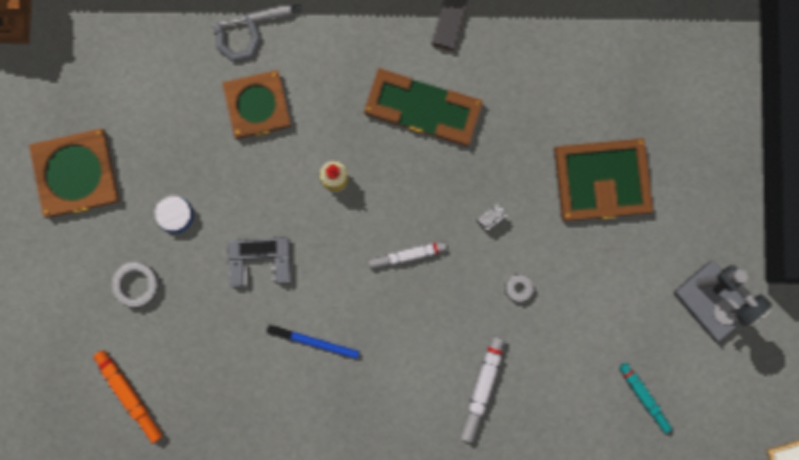

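Scene (top camera), matches the description. Candidates: 
- Plug: white/silver with red ring, small at (282,207) or large at (316,268); orange (153,271); turquoise (390,271); blue pen (238,246). I choose (282,207).
- Large ring: (157,220), against the tape roll at (174,188) and the handled ring at (204,105). I choose (157,220).
- Small ring: (333,222), against the small block at (320,190). I choose (333,222).
- Snap gauge: (213,208).

The close crop agrees with these choices. Next I move to a close look at the large ring.

Run:
```python
from h import *
go([.428,.234,.18],.58)
```

```text
t 0.15 pos [253.9 597.7 209.6] jaw 1.169 q7 -0.04 open 85.5 F [-0.5 -0.4  0.7] 
 shift [-302.4 -266.6   30.1] dist 404 twist 0.589 (alt -2.552)
```

Call:
carry_out --moves '[[[-9, -8, 0, 0.02], [-27, -24, 2, 0.05], [-51, -45, 5, 0.1], [-79, -69, 8, 0.15], [-106, -93, 10, 0.2], [-133, -117, 13, 0.26], [-160, -141, 16, 0.31], [-187, -165, 18, 0.36], [-214, -189, 21, 0.42], [-240, -211, 24, 0.47]]]'

```text
t: 0.98
eef_pos: [0.393, 0.308, 0.1864]
eef_rot: [0.424, 0.906, -0.0, 0.0]
ft_force: [0.3, 0.3, -0.2]
opening: 0.0854
```

Run:
```python
from h import *
go([.428,.234,.18],.58)
```

```text
t 0.98 pos [393.  308.  186.4] jaw 0.696 q7 0.06 open 85.4 F [ 0.3  0.3 -0.2] 
 shift [-79.2 -20.5   6.4] dist 82 twist 0.116 (alt -3.026)
```

Call:
carry_out --moves '[[[-30, -8, 3, 0.05], [-55, -14, 5, 0.09], [-73, -19, 6, 0.116], [-79, -20, 6, 0.116], [-79, -20, 6, 0.116]]]'

```text
t: 1.4
eef_pos: [0.4288, 0.2353, 0.1805]
eef_rot: [0.475, 0.88, -0.0, 0.0]
ft_force: [0.6, 0.3, 0.2]
opening: 0.0855
```

Run:
```python
from h import *
go([.428,.234,.18],.58); snap("wrist","b_wrist")
```

```text
t 1.40 pos [428.8 235.3 180.5] jaw 0.580 q7 0.13 open 85.5 F [0.6 0.3 0.2] 
 shift [-0.6 -1.4  0.5] dist 2 twist 0.000 (alt -3.142)
```

View pics/b_wrist.png

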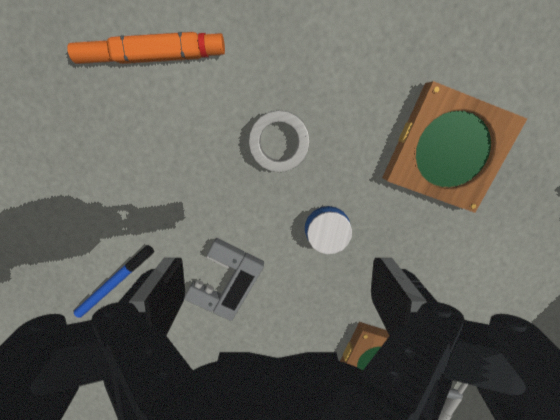

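Run:
```python
from h import *
s=load("b_wrist"); im=s["pixels"][:,:,::-1].copy()
c=im[95:185,235:325]; d=im[70:220,375:535]
cv2.imwrite("pics/b_crop.png",np.hstack([cv2.resize(c,(400,400),interpolation=cv2.INTER_NEAREST),cv2.resize(d,(400,400),interpolation=cv2.INTER_NEAREST)]))
g=cv2.cvtColor(im,cv2.COLOR_BGR2GRAY)
print(g[141,240:320])
print(g[100:185,279])
```

```text
[ 80  82  78  81  82  81  82  80  89 133 156 154 156 158 158 158 159 161
 169 134 119 133 136 136 134 134 134 134 131 128 132 133 135 135 137 132
 132 132 131 130 132 128 127 130 133 128  90  80  78  80  80  79  82  79
  79  79  82  81  93 132 159 164 167 168 166 169 170 172 177 150 137 134
 133 132 131 134 131 133 133 133]
[140 136 134 134 132 133 132 130 131 125 132 156 165 165 165 165 160 159
 161 160 151 123  84  81  80  79  79  87  86 102 127 132 138 136 133 136
 135 133 130 130 125 130 130 135 135 133 133 135 135 137 134 134 136 138
 136 134 135 130 119  89  80 109 150 167 168 165 164 162 163 159 154 145
 132 129 132 135 136 133 133 130 132 134 134 134 133]
```

View pics/b_crop.png

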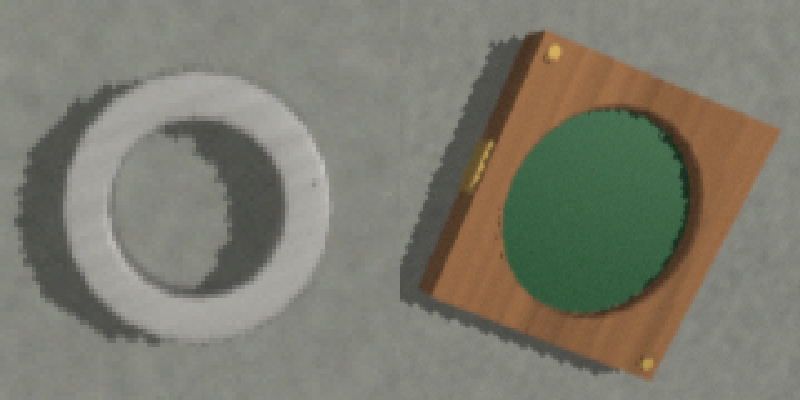

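```bash
cat >> h.py <<'E'
def circ(P):
    A=np.c_[2*P[:,:2],np.ones(len(P))]; b=(P[:,:2]**2).sum(1)
    x=np.linalg.lstsq(A,b,rcond=None)[0]; return x[:2],np.sqrt(x[2]+x[0]**2+x[1]**2)
def blob(mask,seed):
    n,l,st,c=cv2.connectedComponentsWithStats(mask.astype(np.uint8)); 
    k=[i for i in range(1,n) if st[i,4]>40]
    k=min(k,key=lambda i:np.hypot(*(c[i]-seed))); m=(l==k).astype(np.uint8)
    return m,max(cv2.findContours(m,cv2.RETR_EXTERNAL,cv2.CHAIN_APPROX_NONE)[0],key=len),c[k],st[k]
def ringm(s,seed,z,th=145,win=60):
    g=cv2.cvtColor(s["pixels"],cv2.COLOR_RGB2GRAY); m=g>th
    k=np.zeros_like(m); k[max(0,seed[1]-win):seed[1]+win,max(0,seed[0]-win):seed[0]+win]=1
    m,c,cc,st=blob(m&k,seed); h=cv2.convexHull(c)[:,0]
    # hull points on the outside: pixel centre
    P=px2w(s,c[:,0],z); ce,r=circ(px2w(s,h,z)); return ce,r,cc,st
def corners(s,uv,z):
    P=px2w(s,uv,z)[:,:2]; e=np.linalg.norm(np.roll(P,-1,0)-P,axis=1); d=np.roll(P,-1,0)-P
    return P.mean(0),e,np.arctan2(d[:,1],d[:,0])
E
python3 - <<'E'
from h import *
s=load("b_wrist")
print(ringm(s,(279,141),.018))
cr=np.array([(545,32),(778,130),(652,380),(432,290)],float)
uv=np.c_[375+cr[:,0]/2.5-.5,70+cr[:,1]/2.667-.5]
print(corners(s,uv,.018))
hsv=cv2.cvtColor(s["pixels"],cv2.COLOR_RGB2HSV)
m=(abs(hsv[...,0].astype(int)-70)<20)&(hsv[...,1]>90)
mm,c,cc,st=blob(m,(453,149)); print(cc,st)
h=cv2.convexHull(c)[:,0]; print("felt z.012",circ(px2w(s,h,.012)))
E
```

```text
(array([0.40724069, 0.27233385]), np.float64(0.02980182762011482), array([279.15625   , 140.42459239]), array([ 250,  111,   60,   60, 1472], dtype=int32))
(array([0.69731343, 0.45258035]), array([0.10727857, 0.09910898, 0.10984727, 0.09663431]), array([ 0.25774913, -1.18561146, -2.90382649,  1.93272482]))
[452.8989899  149.14165464] [ 417  112   74   74 4158]
felt z.012 (array([0.56269598, 0.36346696]), np.float64(0.03781639774031046))
```

Run:
```python
from h import *
s=load("b_wrist")
cr=np.array([(145,32),(378,130),(252,380),(32,290)],float)
uv=np.c_[375+cr[:,0]/2.5-.5,70+cr[:,1]/2.667-.5]
print(corners(s,uv,.018))
# finger tips px in image: predicted tool position of tip at opening 85.5 for different drop
T=np.linalg.inv(s["tool_from_camera"])
for dz in (0,-.007,-.013):
  for y in (.0427,-.0427):
    p=T@np.array([0.011,y,dz,1]); print(dz,y,s["cx"]+s["fx"]*p[0]/-p[2],s["cy"]-s["fy"]*p[1]/-p[2])
go([.4072,.2723,.10])
```

```text
(array([0.56120308, 0.3633572 ]), array([0.10267969, 0.10262207, 0.10489539, 0.10033159]), array([ 0.2428412 , -1.31709189, -2.92058638,  1.80291372]))
0 0.0427 354.89989586963304 226.5948717021273
0 -0.0427 198.16800788654996 226.59869542693514
-0.007 0.0427 358.0451921510789 231.18874084727486
-0.007 -0.0427 194.96684023796055 231.19493625528054
-0.013 0.0427 360.9511347634067 235.4330214840757
-0.013 -0.0427 192.00917117570776 235.44156148487468
t 1.45 pos [428.  237.2 180.5] jaw 0.583 q7 0.13 open 84.9 F [ 0.1 -0.3 -1. ] 
 shift [40.7  1.9 80.5] dist 90 twist 0.000 (alt 0.000)
```

Run:
```python
from h import *
s=load("b_wrist"); im=s["pixels"][:,:,::-1].copy()
c=im[230:420,30:530].astype(float); c=(255*(c/255)**.45).astype(np.uint8)
cv2.imwrite("pics/b_f.png",cv2.resize(c,None,fx=1.6,fy=1.6,interpolation=cv2.INTER_CUBIC))
```

```text
(no output)
```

View pics/b_f.png

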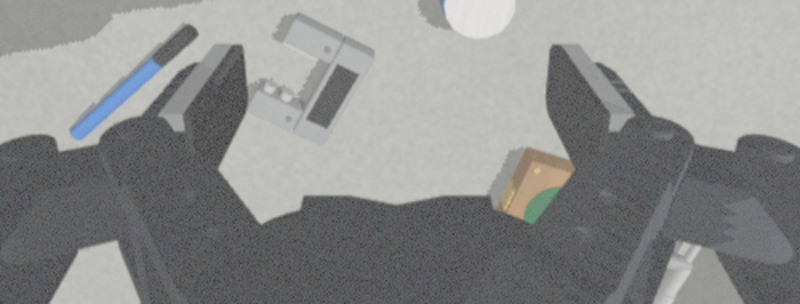

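Run:
```python
from h import *
for i in range(4):
    o=sensors.get_obs(); print(o["t"],np.round(o["eef_pos"]*1000,2),np.round(o["q"],4),np.round(o["joint_vel"],3),np.round(o["ft_force"],2)); optics.snapshot("top")
```

```text
1.45 [428.01 237.21 180.49] [-0.6713  0.4084  0.1694  1.9206 -0.0926  0.82    0.1308] [-0.029  0.002 -0.035 -0.008 -0.006 -0.001 -0.003] [ 0.11 -0.26 -0.97]
1.5 [427.51 238.34 180.49] [-0.6725  0.4084  0.1682  1.9204 -0.0927  0.82    0.1307] [-0.019  0.001 -0.015 -0.002  0.     0.    -0.001] [-0.7  -0.2   0.06]
1.55 [427.29 238.77 180.49] [-0.6732  0.4084  0.1678  1.9203 -0.0927  0.82    0.1307] [-0.01  -0.    -0.001 -0.     0.005  0.001  0.001] [-0.54  0.38  0.51]
1.6 [427.22 238.86 180.48] [-0.6735  0.4084  0.1679  1.9204 -0.0925  0.82    0.1307] [-0.005 -0.     0.006  0.     0.001 -0.     0.001] [-1.03 -0.31 -0.09]
```

Run:
```python
from h import *
go([.4072,.2723,.05])
```

```text
t 1.65 pos [427.3 238.7 180.5] jaw 0.587 q7 0.13 open 85.4 F [ 1.1  0.4 -0. ] 
 shift [ 39.    1.9 130.5] dist 136 twist 0.000 (alt 0.000)
```

Call:
carry_out --moves '[[[6, 0, 20, 0], [14, 1, 45, 0], [23, 1, 75, 0], [31, 2, 105, 0], [37, 2, 123, 0], [39, 2, 130, 0], [39, 2, 130, 0], [39, 2, 130, 0], [39, 2, 130, 0]]]' --hand 74

```text
t: 2.4
eef_pos: [0.4095, 0.2709, 0.0517]
eef_rot: [0.474, 0.88, 0.001, 0.001]
ft_force: [-0.1, 0.2, -0.9]
opening: 0.0739
```

Run:
```python
from h import *
s=snap("wrist","c_wrist"); go([.4072,.2723,.0])
print(ringm(s,tuple(int(v) for v in w2px(s,[.4072,.2723,.018])[0]),.018,win=130))
```

```text
t 2.45 pos [409.5 270.8  51.9] jaw 0.582 q7 0.10 open 73.9 F [ 0.2 -1.5  0.5] 
 shift [ 2.6 -1.3 51.9] dist 52 twist 0.000 (alt 0.000)
(array([0.4070145 , 0.27233312]), np.float64(0.030030282357753586), array([279.61483848, 213.48597799]), array([ 229,  176,   92,   88, 2817], dtype=int32))
```

View pics/c_wrist.png

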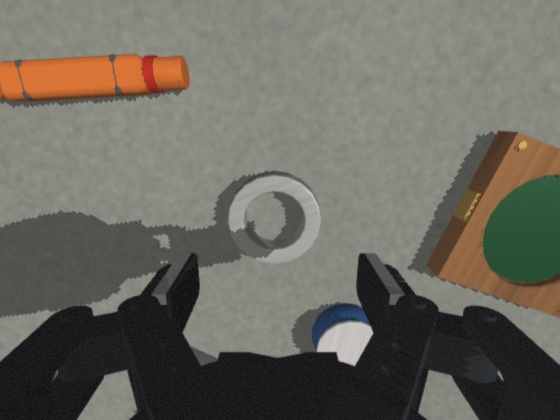

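Call:
carry_out --moves '[[[2.6, -1.3, 12, 0], [2.6, -1.3, 26, 0], [2.6, -1.3, 38, 0], [2.6, -1.3, 44, 0], [2.6, -1.3, 46, 0], [2.6, -1.3, 46, 0], [2.6, -1.3, 46, 0]]]'

```text
t: 3.03
eef_pos: [0.4064, 0.2721, 0.0052]
eef_rot: [0.474, 0.88, 0.001, 0.0]
ft_force: [-0.8, 0.4, -0.0]
opening: 0.0739
```

Run:
```python
from h import *
s=snap("wrist","d_wrist"); go([.4070,.2723,.0])
```

```text
t 3.08 pos [406.4 272.2   5.3] jaw 0.583 q7 0.11 open 74.4 F [-0.1  0.9 -0.9] 
 shift [-0.3  0.6  5.3] dist 5 twist 0.000 (alt 0.000)
```

View pics/d_wrist.png

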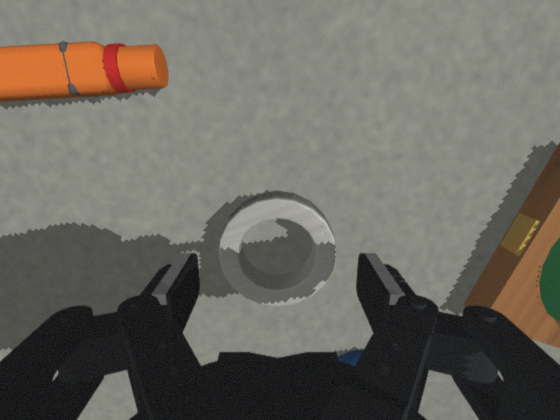

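Call:
carry_out --moves '[[[-0.3, 0.6, 3, 0], [-0.3, 0.6, 6, 0], [-0.3, 0.6, 9, 0], [-0.3, 0.6, 11, 0], [-0.3, 0.6, 12, 0], [-0.3, 0.6, 12, 0]]]'

```text
t: 3.58
eef_pos: [0.4062, 0.2719, -0.0079]
eef_rot: [0.474, 0.881, -0.0, -0.0]
ft_force: [0.2, -0.4, -0.3]
opening: 0.0741
```

Run:
```python
from h import *
s=snap("wrist","e_wrist"); go([.4070,.2723,.0])
```

```text
t 3.63 pos [406.3 272.   -7.7] jaw 0.583 q7 0.11 open 73.5 F [ 0.4 -0.5  0.2] 
 shift [-0.1  0.8 -7.7] dist 8 twist 0.000 (alt 0.000)
```

View pics/e_wrist.png

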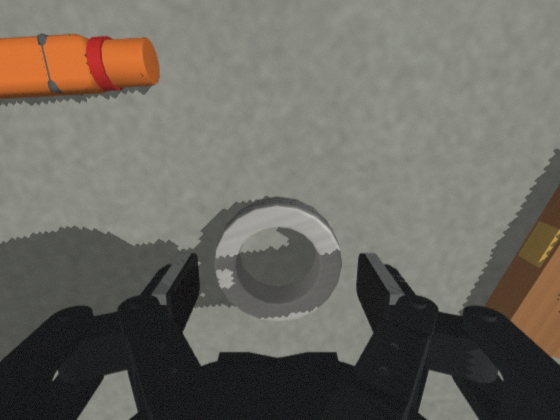

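Call:
carry_out --moves '[[[0, 0.8, 2, 0], [0, 0.8, 4, 0], [0, 0.8, 6, 0], [0, 0.8, 7, 0], [0, 0.8, 8, 0], [0, 0.8, 8, 0]]]'

```text
t: 4.13
eef_pos: [0.4069, 0.2724, -0.0157]
eef_rot: [0.474, 0.881, -0.0, -0.0]
ft_force: [0.5, -0.1, -0.6]
opening: 0.0741
```

Run:
```python
from h import *
s=snap("wrist","f_wrist"); go([.4070,.2723,.0])
im=s["pixels"][180:330,100:460,::-1].astype(float); im=(255*(im/255)**.55).astype(np.uint8)
cv2.imwrite("pics/f_crop.png",cv2.resize(im,None,fx=2.2,fy=2.2,interpolation=cv2.INTER_NEAREST))
```

```text
t 4.18 pos [407.  272.4 -15.6] jaw 0.583 q7 0.12 open 74.0 F [ 0.6 -0.9 -0.4] 
 shift [ -0.1  -0.  -15.6] dist 16 twist 0.000 (alt 0.000)
```

View pics/f_crop.png

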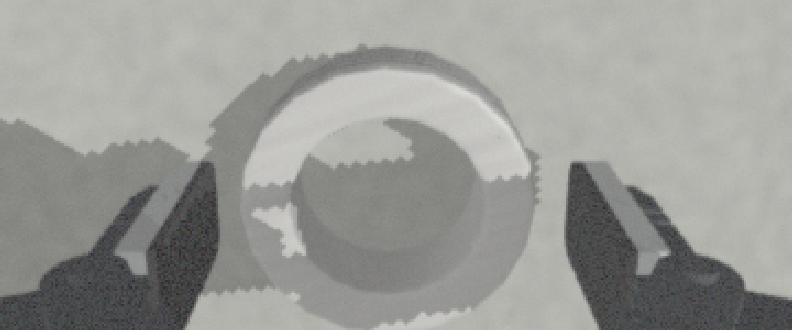

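Call:
carry_out --moves '[[[-0.1, 0, 2, 0], [-0.1, 0, 4, 0], [-0.1, 0, 6, 0], [-0.1, 0, 6, 0], [-0.1, 0, 6, 0]]]'

```text
t: 4.6
eef_pos: [0.407, 0.2723, -0.0217]
eef_rot: [0.474, 0.88, -0.0, -0.0]
ft_force: [-1.0, -0.2, 0.1]
opening: 0.0742
```

Call:
carry_out --moves '[[[0, 0, 0, 0], [0, 0, 0, 0], [0, 0, 0, 0], [0, 0, 0, 0], [0, 0, 0, 0], [0, 0, 0, 0]]]' --hand 55 --grip_force 40

```text
t: 5.1
eef_pos: [0.4069, 0.2723, -0.0212]
eef_rot: [0.474, 0.881, -0.0, -0.0]
ft_force: [-1.4, -0.3, 5.9]
opening: 0.0591
```

Run:
```python
from h import *
s=snap("wrist","g_wrist"); go([.4070,.2723,.0])
im=s["pixels"][180:330,100:460,::-1].astype(float); im=(255*(im/255)**.55).astype(np.uint8)
cv2.imwrite("pics/g_crop.png",cv2.resize(im,None,fx=2.2,fy=2.2,interpolation=cv2.INTER_NEAREST))
```

```text
t 5.15 pos [406.9 272.2 -21.2] jaw 0.583 q7 0.12 open 59.4 F [-0.9 -1.1  4.5] 
 shift [  0.    0.1 -21.2] dist 21 twist 0.000 (alt 0.000)
```

View pics/g_crop.png

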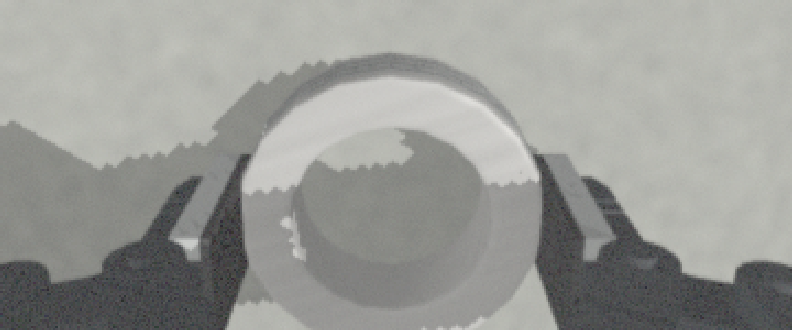

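Call:
carry_out --moves '[[[0, 0, 0, 0], [0, 0, 0, 0], [0, 0, 0, 0], [0, 0, 1, 0], [0, 0, 2, 0], [0, 0, 3, 0], [0, 0, 3, 0], [0, 0, 3, 0]]]' --hand 67

```text
t: 5.82
eef_pos: [0.4071, 0.2723, -0.0247]
eef_rot: [0.474, 0.881, -0.0, -0.0]
ft_force: [-0.2, 0.2, -0.3]
opening: 0.0666
```

Call:
carry_out --moves '[[[0, 0, 1, 0], [0, 0, 2, 0], [0, 0, 3, 0], [0, 0, 3, 0], [0, 0, 3, 0]]]'

```text
t: 6.23
eef_pos: [0.4071, 0.2724, -0.0275]
eef_rot: [0.474, 0.881, 0.0, -0.0]
ft_force: [0.7, -0.5, -0.7]
opening: 0.0671
```

Call:
carry_out --moves '[[[0, 0, 1, 0], [0, 0, 2, 0], [0, 0, 3, 0], [0, 0, 3, 0], [0, 0, 3, 0]]]'

```text
t: 6.65
eef_pos: [0.4072, 0.2724, -0.0277]
eef_rot: [0.474, 0.88, 0.001, -0.0]
ft_force: [-4.0, -1.9, 26.4]
opening: 0.0674
```

Call:
carry_out --moves '[[[0, 0, -4, 0], [0, 0, -8, 0], [0, 0, -12.5, 0], [0, 0, -12.5, 0], [0, 0, -12.5, 0]]]'

```text
t: 7.07
eef_pos: [0.4072, 0.2724, -0.018]
eef_rot: [0.474, 0.881, -0.0, 0.0]
ft_force: [-1.0, 0.3, 0.5]
opening: 0.0673
```

Call:
carry_out --moves '[[[0, 0, 0, 0], [0, 0, 0, 0], [0, 0, 0, 0], [0, 0, 0, 0], [0, 0, 0, 0]]]' --hand 55 --grip_force 45

```text
t: 7.48
eef_pos: [0.4069, 0.2723, -0.018]
eef_rot: [0.474, 0.881, -0.0, -0.0]
ft_force: [-0.8, 0.3, 5.5]
opening: 0.0594
```

Run:
```python
from h import *
go([.562,.3634,.05])
```

```text
t 7.48 pos [406.9 272.3 -18. ] jaw 0.583 q7 0.12 open 59.4 F [-0.8  0.3  5.5] 
 shift [ -9.4 179.6 -68.1] dist 192 twist 0.000 (alt 0.000)
```

Call:
carry_out --moves '[[[0, 0, -8, 0], [0, 0, -28, 0], [0, 8, -50, 0], [-1, 26, -62, 0], [-3, 54, -65, 0], [-5, 84, -65, 0], [-6, 114, -65, 0], [-8, 144, -65, 0], [-9, 168, -65, 0], [-9.4, 179.6, -65, 0]]]'

```text
t: 8.32
eef_pos: [0.5646, 0.3647, 0.0463]
eef_rot: [0.474, 0.88, 0.001, 0.001]
ft_force: [0.5, 0.2, -2.3]
opening: 0.0592
```

Call:
carry_out --moves '[[[0, 0, 0, 0], [0, 0, 0, 0], [0, 0, 0, 0], [0, 0, 0, 0]]]'

```text
t: 8.65
eef_pos: [0.5607, 0.3625, 0.0465]
eef_rot: [0.474, 0.88, -0.001, -0.001]
ft_force: [-0.5, 0.1, -2.1]
opening: 0.0592
```

Run:
```python
from h import *
s=snap("wrist","h_wrist"); go([.562,.3634,-.006])
```

```text
t 8.70 pos [561.  362.7  46.8] jaw 0.583 q7 0.09 open 59.4 F [ 0.3  0.8 -2.4] 
 shift [ 0.   1.3 52.8] dist 53 twist 0.000 (alt 0.000)
```

View pics/h_wrist.png

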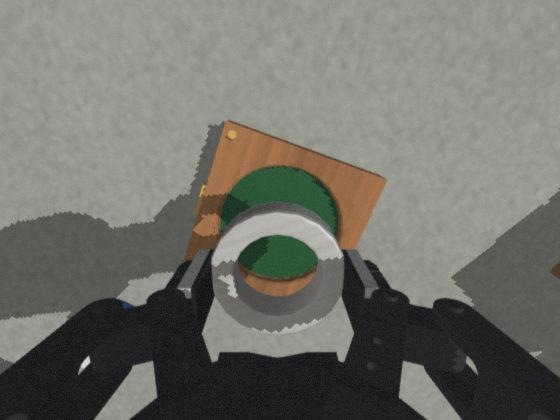

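Run:
```python
from h import *
s=load("h_wrist")
P=px2w(s,[(229,122),(386,180)],.018)[:,:2]; d=P[1]-P[0]; L=np.linalg.norm(d); d/=L; n=np.array([d[1],-d[0]])
print(L, P.mean(0)+n*.052, P.mean(0)-n*.052)
```

```text
0.10090111126355594 [0.56264516 0.3629906 ] [0.53840792 0.46412692]
```

Call:
carry_out --moves '[[[0, 1.3, 8, 0], [0, 1.3, 20, 0], [0, 1.3, 33, 0], [0, 1.3, 42, 0], [0, 1.3, 46, 0], [0, 1.3, 48, 0], [0, 1.3, 49, 0], [0, 1.3, 49, 0], [0, 1.3, 49, 0]]]'

```text
t: 9.45
eef_pos: [0.5638, 0.3644, -0.0015]
eef_rot: [0.474, 0.88, 0.001, 0.0]
ft_force: [-0.0, 0.9, -2.2]
opening: 0.0594
```

Call:
carry_out --moves '[[[0, 0, 1, 0], [0, 0, 2, 0], [0, 0, 3, 0], [0, 0, 4, 0], [0, 0, 4, 0], [0, 0, 4, 0]]]'

```text
t: 9.95
eef_pos: [0.5634, 0.3642, -0.0058]
eef_rot: [0.474, 0.881, 0.0, 0.0]
ft_force: [-0.2, 0.3, -0.3]
opening: 0.0593
```

Call:
carry_out --moves '[[[0, 0, 0.5, 0], [0, 0, 0.5, 0]]]'

```text
t: 10.12
eef_pos: [0.5634, 0.3642, -0.0058]
eef_rot: [0.474, 0.881, 0.0, 0.0]
ft_force: [-0.8, -1.7, 2.9]
opening: 0.0591
```

Call:
carry_out --moves '[[[0, 0, 0, 0], [0, 0, 0, 0], [0, 0, 0, 0], [0, 0, 0, 0], [0, 0, -4, 0], [0, 0, -15, 0], [0, 0, -40, 0], [0, 0, -70, 0], [0, 0, -90, 0], [0, 0, -100, 0]]]' --hand 74

```text
t: 10.95
eef_pos: [0.5655, 0.3653, 0.0982]
eef_rot: [0.474, 0.88, 0.003, 0.002]
ft_force: [0.5, 0.1, 0.6]
opening: 0.0739
```

Run:
```python
from h import *
s=snap("wrist","i_wrist"); go([.39,-.24,.13],-.57)
```

```text
t 11.00 pos [565.9 365.5  98.9] jaw 0.583 q7 0.08 open 74.0 F [ 0.3 -0.2  0.8] 
 shift [-408.7 -479.9  -35.2] dist 631 twist 1.153 (alt -1.989)
```

View pics/i_wrist.png

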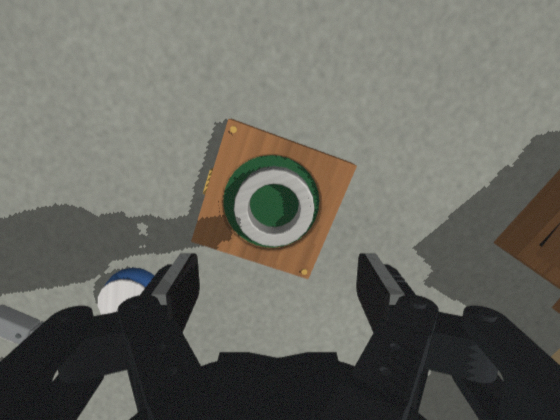

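Run:
```python
from h import *
go([.53,-.05,.24],0)
```

```text
t 11.00 pos [565.9 365.5  98.9] jaw 0.583 q7 0.08 open 74.0 F [ 0.3 -0.2  0.8] 
 shift [-327.2 -257.5 -143.3] dist 440 twist 0.583 (alt -2.559)
```

Call:
carry_out --moves '[[[-7, -5, -6, 0.02], [-26, -20, -30, 0.05], [-53, -42, -60, 0.1], [-84, -66, -85, 0.16], [-115, -90, -105, 0.22], [-146, -115, -120, 0.28], [-178, -140, -132, 0.34], [-210, -165, -140, 0.4], [-240, -189, -143, 0.45], [-267, -210, -143, 0.5]]]'

```text
t: 11.83
eef_pos: [0.534, 0.025, 0.2364]
eef_rot: [0.678, 0.735, -0.0, -0.0]
ft_force: [1.3, 0.6, 0.7]
opening: 0.074
```

Run:
```python
from h import *
go([.53,-.05,.24],0)
```

```text
t 11.83 pos [534.   25.  236.4] jaw 0.079 q7 0.16 open 74.0 F [1.3 0.6 0.7] 
 shift [-74.4  -9.9  -3.6] dist 75 twist 0.079 (alt -3.062)
```

Call:
carry_out --moves '[[[-30, -4, -3, 0.04], [-52, -7, -4, 0.07], [-64, -9, -4, 0.08], [-68, -9, -4, 0.08], [-68, -9, -4, 0.08], [-68, -9, -4, 0.08], [-68, -9, -4, 0.08]]]'

```text
t: 12.42
eef_pos: [0.5319, -0.0386, 0.2399]
eef_rot: [0.705, 0.71, 0.0, -0.001]
ft_force: [0.3, -0.2, -0.5]
opening: 0.0736
```

Run:
```python
from h import *
s=snap("wrist","j_wrist"); go([.53,-.05,.24],0)
```

```text
t 12.47 pos [532.  -38.8 240. ] jaw 0.007 q7 0.22 open 74.0 F [-0.3  0.2  0.1] 
 shift [-11.1  -2.   -0. ] dist 11 twist 0.007 (alt -3.135)
```

View pics/j_wrist.png

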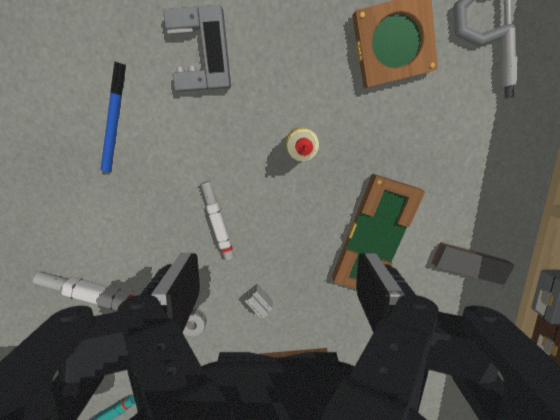

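```bash
cat >> h.py <<'E'
def felt(s,seed,z=.012):
    hsv=cv2.cvtColor(s["pixels"],cv2.COLOR_RGB2HSV)
    m=(abs(hsv[...,0].astype(int)-70)<20)&(hsv[...,1]>90)
    mm,c,cc,st=blob(m,seed); return c[:,0],cc,st
E
python3 - <<'E'
from h import *
s=load("j_wrist")
c,cc,st=felt(s,(396,41)); print("caseS",cc,st,circ(px2w(s,cv2.convexHull(c)[:,0],.012)))
P=px2w(s,[(206,184),(229,257)],.008); print("plug",P,P.mean(0),np.linalg.norm(P[1]-P[0]), np.arctan2(*(P[1]-P[0])[1::-1]))
print("ringS",px2w(s,[(195,324)],.016)); print("oil",px2w(s,[(304,147)],.08))
P=px2w(s,[(218,6),(230,88),(206,90),(200,8)],.016);print("snap",P)
im=s["pixels"][0:110,340:460,::-1]
cv2.imwrite("pics/j_crop.png",cv2.resize(im,None,fx=5,fy=5,interpolation=cv2.INTER_NEAREST))
go([.40,-.30,.13],-.57)
E
```

```text
caseS [395.96655879  40.50539374] [ 373   15   47   52 1854] (array([0.6636555 , 0.11094437]), np.float64(0.02577327573171336))
plug [[ 0.44178996 -0.05460677  0.008     ]
 [ 0.46747076 -0.15575203  0.008     ]] [ 0.45463036 -0.1051794   0.008     ] 0.10435451989984536 -1.322150274651177
ringS [[ 0.41675471 -0.25645834  0.016     ]]
oil [[ 5.58915962e-01 -1.02279758e-04  8.00000000e-02]]
snap [[0.4672787  0.14261163 0.016     ]
 [0.47734199 0.05981762 0.016     ]
 [0.44969773 0.05745341 0.016     ]
 [0.44782381 0.140572   0.016     ]]
t 12.47 pos [532.  -38.8 240. ] jaw 0.007 q7 0.22 open 74.0 F [-0.3  0.2  0.1] 
 shift [-260.4 -133.7  109.8] dist 313 twist 0.577 (alt -2.565)
```

View pics/j_crop.png

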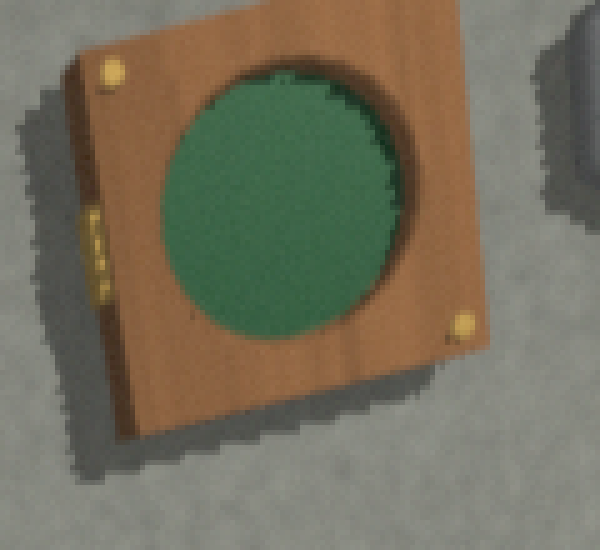

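Run:
```python
from h import *
go([.395,-.29,.12],-.57)
```

```text
t 12.47 pos [532.  -38.8 240. ] jaw 0.007 q7 0.22 open 74.0 F [-0.3  0.2  0.1] 
 shift [-250.3 -138.6  119.9] dist 310 twist 0.577 (alt -2.565)
```

Call:
carry_out --moves '[[[-8, -4, 2, 0.02], [-26, -14, 10, 0.06], [-52, -29, 23, 0.12], [-80, -44, 38, 0.19], [-108, -60, 52, 0.25], [-136, -75, 66, 0.32], [-164, -91, 80, 0.38], [-192, -106, 93, 0.44], [-218, -121, 106, 0.5], [-238, -132, 114, 0.55]]]' --hand 52

```text
t: 13.3
eef_pos: [0.3982, -0.2814, 0.1255]
eef_rot: [0.873, 0.487, -0.001, -0.0]
ft_force: [-0.0, 0.9, 0.2]
opening: 0.052
```

Call:
carry_out --moves '[[[0, 0, 0, 0], [0, 0, 0, 0], [0, 0, 0, 0], [0, 0, 0, 0]]]'

```text
t: 13.63
eef_pos: [0.4017, -0.2782, 0.1267]
eef_rot: [0.871, 0.491, 0.001, -0.0]
ft_force: [-0.4, 0.3, 0.6]
opening: 0.0518
```

Run:
```python
from h import *
s=snap("wrist","k_wrist"); 
uv=tuple(int(v) for v in w2px(s,[.4100,-.262,.016])[0]); print(uv)
r=ringm(s,uv,.016,win=50); print(r)
go([*r[0],.05])
```

```text
(275, 176)
(array([ 0.41065151, -0.25871484]), np.float64(0.017731599953737003), array([273.81809339, 172.307393  ]), array([ 254,  153,   41,   40, 1028], dtype=int32))
t 13.68 pos [ 401.7 -278.3  126.8] jaw -0.544 q7 0.38 open 52.1 F [-0.5 -0.3 -0.1] 
 shift [21.3 -2.5 76.8] dist 80 twist 0.000 (alt 0.000)
```

View pics/k_wrist.png

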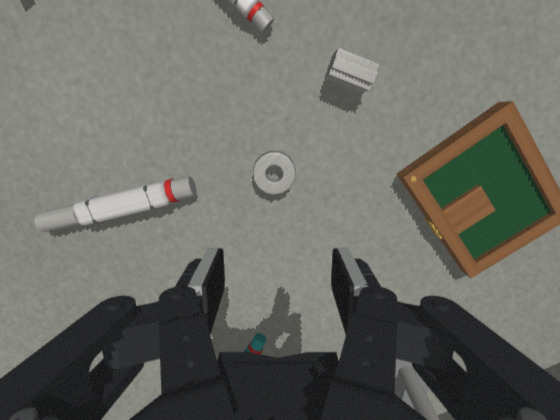

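Call:
carry_out --moves '[[[2, 0, 8, 0], [7, -1, 27, 0], [13, -2, 54, 0], [18, -2.5, 82, 0], [21.3, -2.5, 104, 0], [21.3, -2.5, 114, 0], [21.3, -2.5, 118, 0], [21.3, -2.5, 118, 0], [21.3, -2.5, 118, 0], [21.3, -2.5, 118, 0]]]'

```text
t: 14.52
eef_pos: [0.4102, -0.2609, 0.0096]
eef_rot: [0.872, 0.49, 0.0, 0.001]
ft_force: [-0.2, -0.4, 0.6]
opening: 0.0521
```

Run:
```python
from h import *
s=snap("wrist","l_wrist"); 
uv=tuple(int(v) for v in w2px(s,[.4107,-.2587,.016])[0]); print(uv)
r=ringm(s,uv,.016,win=50); print(r)
go([*r[0],-.014])
im=s["pixels"][160:330,100:460,::-1].astype(float); im=(255*(im/255)**.55).astype(np.uint8)
cv2.imwrite("pics/l_crop.png",cv2.resize(im,None,fx=2.2,fy=2.2,interpolation=cv2.INTER_NEAREST))
```

```text
(275, 247)
(array([ 0.4106354 , -0.25843455]), np.float64(0.017876969823229956), array([274.77970679, 246.21566358]), array([ 241,  216,   68,   62, 2592], dtype=int32))
t 14.57 pos [ 410.2 -260.8    9.6] jaw -0.547 q7 0.47 open 52.1 F [-0.1 -0.5  0.1] 
 shift [ 2.3 -0.9 23.6] dist 24 twist 0.000 (alt 0.000)
```

View pics/l_crop.png

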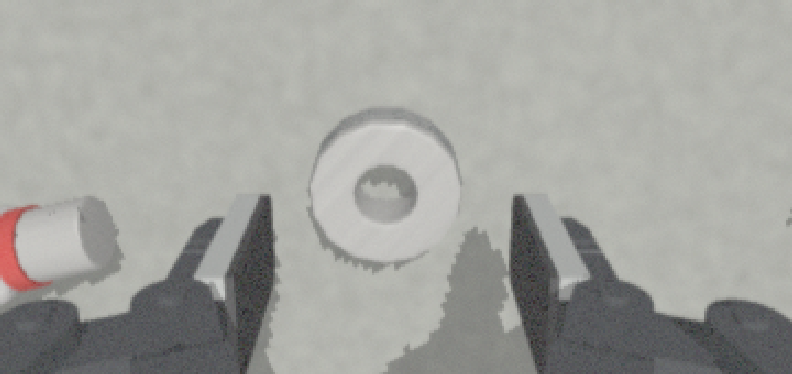

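Call:
carry_out --moves '[[[1, -0.4, 5, 0], [2, -0.9, 12, 0], [2.3, -0.9, 19, 0], [2.3, -0.9, 23, 0], [2.3, -0.9, 23.6, 0], [2.3, -0.9, 23.6, 0], [2.3, -0.9, 23.6, 0]]]'

```text
t: 15.15
eef_pos: [0.4098, -0.2577, -0.0153]
eef_rot: [0.872, 0.49, -0.0, -0.0]
ft_force: [-0.1, -0.7, 0.1]
opening: 0.0522
```

Call:
carry_out --moves '[[[0, 0, 0, 0], [0, 0, 0, 0], [0, 0, 0, 0], [0, 0, 0, 0], [0, 0, 0, 0], [0, 0, 0, 0]]]' --hand 30

```text
t: 15.65
eef_pos: [0.4101, -0.2578, -0.0147]
eef_rot: [0.872, 0.49, 0.0, 0.0]
ft_force: [-0.4, 0.8, 6.2]
opening: 0.0348
```

Run:
```python
from h import *
go([.45,-.15,.12],0); go([.66,.11,.12],0)
```

```text
t 15.65 pos [ 410.1 -257.8  -14.7] jaw -0.547 q7 0.49 open 34.8 F [-0.4  0.8  6.2] 
 shift [ 112.9  -21.9 -134.7] dist 177 twist -0.547 (alt 2.595)
t 15.65 pos [ 410.1 -257.8  -14.7] jaw -0.547 q7 0.49 open 34.8 F [-0.4  0.8  6.2] 
 shift [ 444.1   22.2 -134.6] dist 465 twist -0.547 (alt 2.595)
```

Run:
```python
from h import *
go([.664,.055,.11],0)
```

```text
t 15.65 pos [ 410.1 -257.8  -14.7] jaw -0.547 q7 0.49 open 34.8 F [-0.4  0.8  6.2] 
 shift [ 399.2   54.2 -124.6] dist 422 twist -0.547 (alt 2.595)
```

Call:
carry_out --moves '[[[0, 0, -6, 0], [0, 0, -25, 0], [5, 0, -55, 0], [20, 2, -88, 0], [45, 4, -112, 0], [75, 8, -125, -0.05], [110, 12, -125, -0.12], [147, 16, -125, -0.19], [184, 20, -125, -0.26], [221, 24, -125, -0.33]]]'

```text
t: 16.48
eef_pos: [0.5457, -0.0794, 0.11]
eef_rot: [0.778, 0.628, -0.0, -0.0]
ft_force: [0.8, -0.4, -2.0]
opening: 0.035
```

Run:
```python
from h import *
go([.664,.055,.11],0)
```

```text
t 16.48 pos [545.7 -79.4 110. ] jaw -0.213 q7 0.22 open 35.0 F [ 0.8 -0.4 -2. ] 
 shift [ 1.564e+02  8.710e+01 -1.000e-01] dist 179 twist -0.213 (alt 2.928)
```

Call:
carry_out --moves '[[[32, 18, 0, -0.05], [64, 36, 0, -0.1], [96, 53, 0, -0.15], [124, 69, 0, -0.19], [145, 81, 0, -0.21], [154, 86, 0, -0.21], [156, 87, 0, -0.21], [156, 87, 0, -0.21], [156, 87, 0, -0.21], [156, 87, 0, -0.21]]]'

```text
t: 17.32
eef_pos: [0.6628, 0.0495, 0.11]
eef_rot: [0.711, 0.703, -0.001, 0.0]
ft_force: [0.3, -0.3, -0.5]
opening: 0.035
```

Run:
```python
from h import *
s=snap("wrist","m_wrist"); go([.664,.111,-.002],0)
uv=w2px(s,[.664,.111,.012])[0]
c,cc,st=felt(s,uv); print("caseS",cc,st,circ(px2w(s,cv2.convexHull(c)[:,0],.012)))
```

```text
t 17.37 pos [663.   49.8 110.1] jaw -0.010 q7 0.13 open 34.7 F [-0.2 -0.1 -0.7] 
 shift [ 61.4   0.5 112. ] dist 128 twist -0.010 (alt 3.131)
caseS [276.41322082 124.43938115] [ 243   90   67   69 3555] (array([0.66324048, 0.11067211]), np.float64(0.026419054238735525))
```

View pics/m_wrist.png

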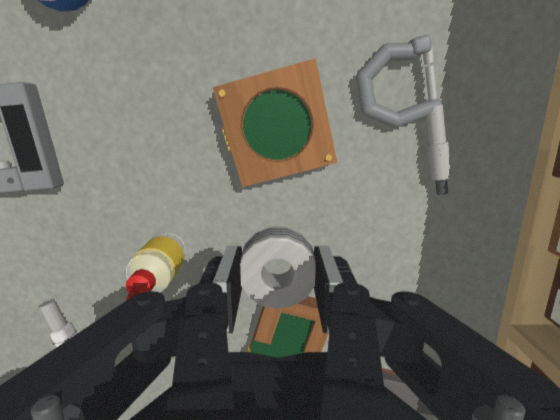

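Call:
carry_out --moves '[[[6, 0, 2, 0], [20, 0, 8, 0], [38, 0, 22, 0], [54, 0, 44, 0], [60.7, 0, 70, 0], [60.7, 0.2, 92, 0], [60.7, 0.2, 103, 0], [60.7, 0.2, 107, 0], [60.7, 0.2, 107, 0], [60.7, 0.2, 107, 0]]]'

```text
t: 18.2
eef_pos: [0.6654, 0.1129, 0.0036]
eef_rot: [0.71, 0.705, 0.001, 0.001]
ft_force: [0.4, -0.2, -2.0]
opening: 0.035
```

Run:
```python
from h import *
s=snap("wrist","n_wrist"); go([.6632,.1107,-.0027])
```

```text
t 18.25 pos [665.8 112.8   4.2] jaw -0.007 q7 0.08 open 35.0 F [-0.2  0.1 -1.2] 
 shift [-2.1 -2.6  6.9] dist 8 twist 0.000 (alt 0.000)
```

View pics/n_wrist.png

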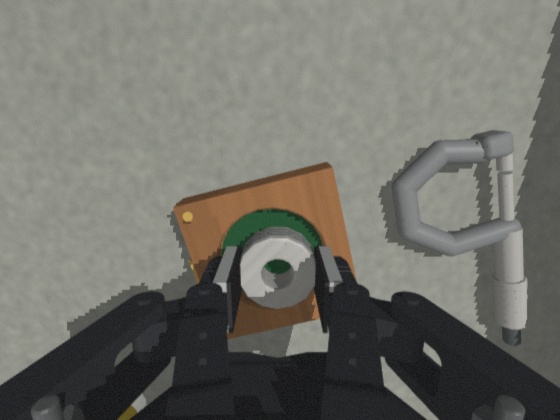

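Ring is held over its well; correct by about 2 mm and lower until the weight comes off.

Call:
carry_out --moves '[[[-1, -1, 1, 0], [-2, -2.5, 3, 0], [-2, -2.5, 5, 0], [-2, -2.5, 6, 0], [-2, -2.5, 6.5, 0], [-2, -2.5, 6.5, 0], [-2, -2.5, 6.5, 0]]]'

```text
t: 18.83
eef_pos: [0.662, 0.1106, -0.0025]
eef_rot: [0.71, 0.705, -0.0, -0.0]
ft_force: [-2.6, -0.3, 6.0]
opening: 0.0346
```

Call:
carry_out --moves '[[[0, 0, 0, 0], [0, 0, 0, 0], [0, 0, 0, 0], [0, 0, 0, 0], [0, 0, -4, 0], [0, 0, -15, 0], [0, 0, -40, 0], [0, 0, -75, 0], [0, 0, -105, 0], [0, 0, -125, 0]]]' --hand 52

```text
t: 19.67
eef_pos: [0.664, 0.1108, 0.1261]
eef_rot: [0.71, 0.705, 0.002, 0.002]
ft_force: [0.7, 0.3, 0.7]
opening: 0.0521
```

Run:
```python
from h import *
s=snap("wrist","o_wrist"); go([.46,-.15,.16],.25)
```

```text
t 19.72 pos [666.3 110.9 130. ] jaw -0.007 q7 0.04 open 51.7 F [ 1.1 -0.1  3.3] 
 shift [-262.3 -204.1  -33.1] dist 334 twist -0.257 (alt 2.885)
```

View pics/o_wrist.png

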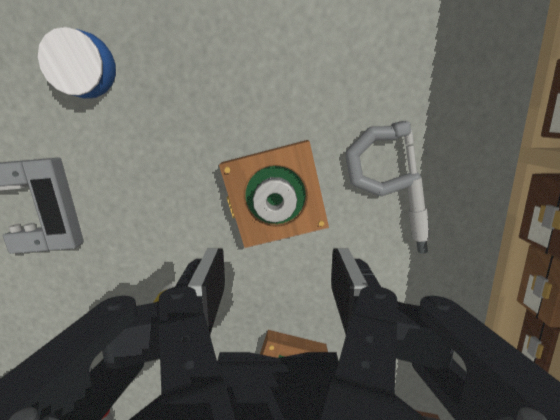

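Run:
```python
from h import *
go([.467,-.154,.13],.249)
```

```text
t 19.72 pos [666.3 110.9 130. ] jaw -0.007 q7 0.04 open 51.7 F [ 1.1 -0.1  3.3] 
 shift [-266.3 -197.4   -3. ] dist 332 twist -0.256 (alt 2.886)
```

Call:
carry_out --moves '[[[-7, -5, -10, -0.01], [-24, -18, -26, -0.03], [-52, -39, -35, -0.06], [-80, -60, -35, -0.09], [-110, -83, -35, -0.12], [-140, -106, -30, -0.15], [-170, -128, -20, -0.18], [-200, -150, -12, -0.21], [-228, -172, -5, -0.24], [-252, -190, 0, -0.25]]]'

```text
t: 20.55
eef_pos: [0.4667, -0.1419, 0.121]
eef_rot: [0.616, 0.787, -0.001, -0.001]
ft_force: [-0.8, -1.4, -0.0]
opening: 0.0516
```

Call:
carry_out --moves '[[[-11, -6, 0, 0], [-14, -7, 0, 0], [-14, -7, 0, 0], [-14, -7, 0, 0], [-14, -7, 0, 0]]]' --hand 40

```text
t: 20.97
eef_pos: [0.4677, -0.1532, 0.1214]
eef_rot: [0.615, 0.789, 0.0, -0.0]
ft_force: [1.2, 0.4, -0.3]
opening: 0.0401
```

Run:
```python
from h import *
s=snap("wrist","p_wrist"); go([.4546,-.105,.0],.249)
```

```text
t 21.02 pos [ 467.7 -153.3  121.4] jaw 0.246 q7 0.75 open 39.9 F [-0.  -0.2  0.7] 
 shift [ 49.9  -1.  121.4] dist 131 twist -0.003 (alt 3.139)
```

View pics/p_wrist.png

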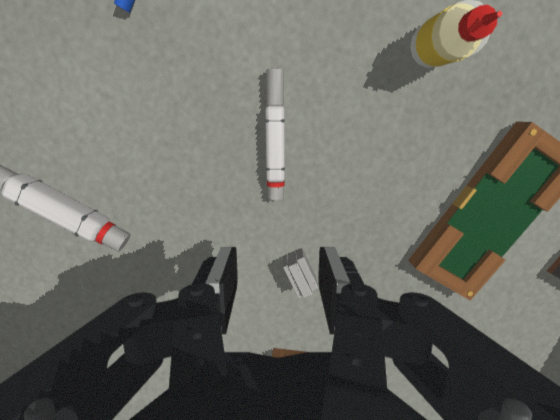

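Run:
```python
from h import *
s=load("p_wrist")
im=s["pixels"]; g=cv2.cvtColor(im,cv2.COLOR_RGB2GRAY)
for v in (85,115,130,150,165,195): 
    r=g[v,255:300]; idx=np.where(r>155)[0]+255; print(v,idx.min(),idx.max())
print(g[60:76,275],g[194:210,276])
P=px2w(s,[(275.5,68.5),(276,201)],.008); print("plug",P,P.mean(0),np.linalg.norm(P[1]-P[0]), np.arctan2(*(P[0]-P[1])[1::-1])-np.pi/2)
P=px2w(s,[(275.2,115),(275.8,165)],.016); print("hdl",P, np.arctan2(*(P[0]-P[1])[1::-1])-np.pi/2)
print("block",px2w(s,[(300,277)],.015))
c,cc,st=felt(s,(500,210)); print(cc,st); P=px2w(s,c,.012).astype(np.float32)[:,:2]; print(cv2.minAreaRect(P))
```

```text
85 272 280
115 267 283
130 267 283
150 267 284
165 268 284
195 273 280
[136 140 137 137 137 140 142 139 142 166 171 171 172 171 171 172] [172 170 172 168 172 163 148 140 141 141 143 141 143 142 146 145]
plug [[ 0.44130201 -0.0513892   0.008     ]
 [ 0.468578   -0.15874305  0.008     ]] [ 0.45494    -0.10506612  0.008     ] 0.11076474091521875 0.24881081105717118
hdl [[ 0.4498256  -0.08638504  0.016     ]
 [ 0.46020514 -0.12588787  0.016     ]] 0.25694632959345776
block [[ 0.50823774 -0.22365571  0.015     ]]
[496.97913398 213.63978663] [ 440  149  119  129 6374]Traceback (most recent call last):
  File "<stdin>", line 10, in <module>
cv2.error: OpenCV(4.12.0) /io/opencv/modules/imgproc/src/convhull.cpp:143: error: (-215:Assertion failed) total >= 0 && (depth == CV_32F || depth == CV_32S) in function 'convexHull'
```

Run:
```python
from h import *
go([.4549,-.105,-.017],.251)
s=load("p_wrist")
c,cc,st=felt(s,(500,210)); P=np.ascontiguousarray(px2w(s,c,.012)[:,:2],np.float32); print(cv2.minAreaRect(P))
```

```text
t 21.02 pos [ 467.7 -153.3  121.4] jaw 0.246 q7 0.75 open 39.9 F [-0.  -0.2  0.7] 
 shift [ 49.8  -0.7 138.4] dist 147 twist -0.005 (alt 3.137)
((0.66269850730896, -0.12339247763156891), (0.126923069357872, 0.06524196267127991), 73.05970764160156)
```

Call:
carry_out --moves '[[[5, 0, 4, 0], [18, 0, 16, 0], [33, -0.5, 40, 0], [46, -0.7, 68, 0], [49.9, -0.7, 95, 0], [49.9, -0.7, 115, 0], [49.9, -0.7, 122, 0], [49.9, -0.7, 124, 0], [49.9, -0.7, 124, 0], [49.9, -0.7, 124, 0]]]'

```text
t: 21.85
eef_pos: [0.455, -0.107, -0.0018]
eef_rot: [0.616, 0.788, 0.0, 0.001]
ft_force: [0.0, -0.8, 0.1]
opening: 0.04
```

Run:
```python
from h import *
s=snap("wrist","q_wrist"); go([.4549,-.105,-.017],.251)
```

```text
t 21.90 pos [ 455.1 -107.    -1.6] jaw 0.243 q7 0.76 open 40.1 F [-0.4 -0.1  0.7] 
 shift [ 2.   0.2 15.4] dist 16 twist -0.008 (alt 3.134)
```

View pics/q_wrist.png

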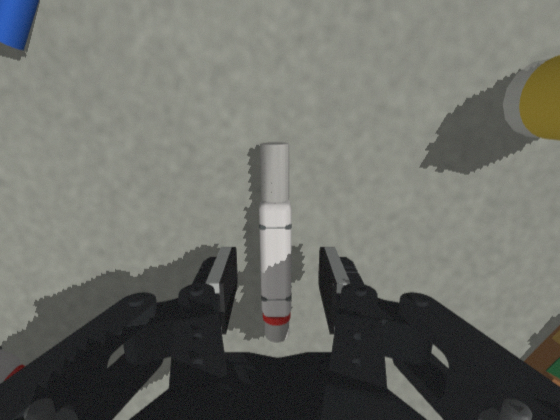

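Call:
carry_out --moves '[[[1, 0, 4, -0.005], [2, 0.2, 9, -0.008], [2, 0.2, 13, -0.008], [2, 0.2, 15.4, -0.008], [2, 0.2, 15.4, -0.008], [2, 0.2, 15.4, -0.008]]]'

```text
t: 22.4
eef_pos: [0.4537, -0.1047, -0.0183]
eef_rot: [0.613, 0.79, -0.0, -0.0]
ft_force: [0.4, -0.2, -0.2]
opening: 0.0403
```

Call:
carry_out --moves '[[[0, 0, 0, 0], [0, 0, 0, 0], [0, 0, 0, 0], [0, 0, 0, 0], [0, 0, 0, 0], [0, 0, 0, 0]]]' --hand 8

```text
t: 22.9
eef_pos: [0.454, -0.1048, -0.0178]
eef_rot: [0.613, 0.79, 0.0, 0.0]
ft_force: [0.1, -0.7, 3.8]
opening: 0.015
```

Run:
```python
from h import *
go([.68,-.18,.09],-.296);go([.6627,-.1234,.09],-.296)
```

```text
t 22.90 pos [ 454.  -104.8  -17.8] jaw 0.251 q7 0.77 open 15.0 F [ 0.1 -0.7  3.8] 
 shift [-129.   200.3 -107.7] dist 261 twist 0.547 (alt -2.595)
t 22.90 pos [ 454.  -104.8  -17.8] jaw 0.251 q7 0.77 open 15.0 F [ 0.1 -0.7  3.8] 
 shift [ -69.8  197.6 -107.7] dist 236 twist 0.547 (alt -2.595)
```

Run:
```python
from h import *
go([.647,-.176,.10],-.296)
```

```text
t 22.90 pos [ 454.  -104.8  -17.8] jaw 0.251 q7 0.77 open 15.0 F [ 0.1 -0.7  3.8] 
 shift [-116.9  169.3 -117.7] dist 237 twist 0.547 (alt -2.595)
```

Call:
carry_out --moves '[[[0, 0, -6, 0], [0, 0, -25, 0], [-4, 6, -55, 0], [-14, 22, -85, 0.06], [-30, 46, -105, 0.14], [-48, 74, -115, 0.22], [-66, 103, -117, 0.3], [-84, 131, -117, 0.38], [-100, 156, -117, 0.46], [-111, 173, -117, 0.52]]]'

```text
t: 23.73
eef_pos: [0.6512, -0.1693, 0.0988]
eef_rot: [0.796, 0.605, 0.0, 0.0]
ft_force: [0.7, 0.5, -1.1]
opening: 0.015
```

Run:
```python
from h import *
go([.647,-.176,.10],-.296)
```

```text
t 23.73 pos [ 651.2 -169.3   98.8] jaw -0.271 q7 0.27 open 15.0 F [ 0.7  0.5 -1.1] 
 shift [-7.5 -2.3 -1.2] dist 8 twist 0.025 (alt -3.117)
```

Call:
carry_out --moves '[[[-4, -2, 0, 0.025], [-4, -2, 0, 0.025], [-4, -2, 0, 0.025], [-4, -2, 0, 0.025], [-4, -2, 0, 0.025]]]'

```text
t: 24.15
eef_pos: [0.6452, -0.1719, 0.0991]
eef_rot: [0.803, 0.596, -0.0, -0.001]
ft_force: [0.7, 0.0, -1.0]
opening: 0.0147
```

Run:
```python
from h import *
s=snap("wrist","r_wrist"); go([.6627,-.1234,.0],-.296)
uv=w2px(s,[.6627,-.1234,.012])[0]
c,cc,st=felt(s,uv); P=np.ascontiguousarray(px2w(s,c,.012)[:,:2],np.float32); print(cc,cv2.minAreaRect(P))
```

```text
t 24.20 pos [ 645.4 -172.    99.2] jaw -0.294 q7 0.26 open 14.6 F [ 0.8  0.5 -0.6] 
 shift [51.5  2.5 99.2] dist 112 twist 0.002 (alt -3.139)
[281.476762   119.74425434] ((0.6629040241241455, -0.12353230267763138), (0.12623879313468933, 0.06511041522026062), 73.19282531738281)
```

View pics/r_wrist.png

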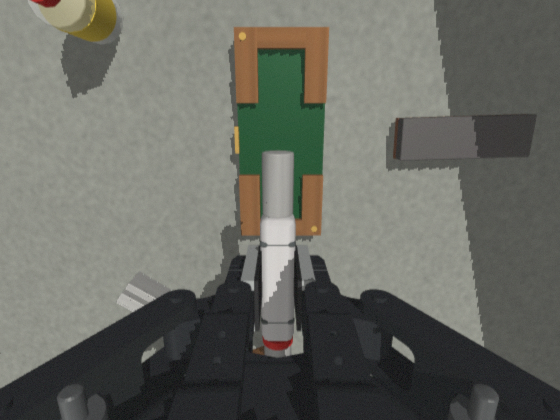

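Call:
carry_out --moves '[[[5, 0.3, 2, 0], [18, 1, 8, 0], [34, 2, 22, 0], [48, 2.5, 44, 0], [51.5, 2.5, 68, 0], [51.5, 2.5, 87, 0], [51.5, 2.5, 96, 0], [51.5, 2.5, 99, 0], [51.5, 2.5, 99, 0], [51.5, 2.5, 99, 0]]]'

```text
t: 25.03
eef_pos: [0.6642, -0.1242, 0.0007]
eef_rot: [0.803, 0.596, 0.0, 0.001]
ft_force: [-0.4, -0.5, -1.0]
opening: 0.0148
```

Run:
```python
from h import *
s=snap("wrist","s_wrist"); go([.6628,-.1235,-.0058],-.296)
```

```text
t 25.08 pos [ 664.4 -124.5    1.2] jaw -0.294 q7 0.23 open 14.9 F [ 0.2 -0.5 -1.3] 
 shift [ 0.5 -1.9  7. ] dist 7 twist 0.002 (alt -3.140)
```

View pics/s_wrist.png

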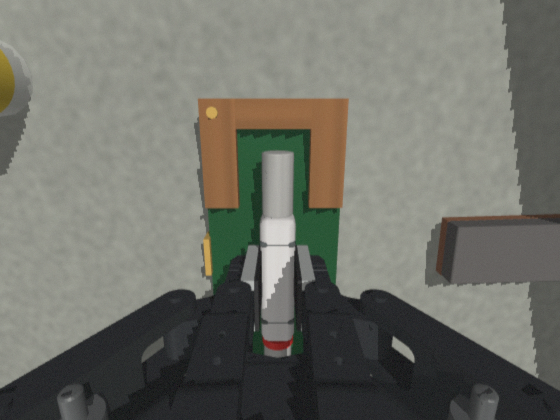

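Call:
carry_out --moves '[[[0, -1, 2, 0], [0.5, -1.5, 4, 0], [0.5, -1.5, 5.5, 0], [0.5, -1.5, 6.5, 0], [0.5, -1.5, 7, 0], [0.5, -1.5, 7, 0], [0.5, -1.5, 7, 0]]]'

```text
t: 25.67
eef_pos: [0.6621, -0.123, -0.0057]
eef_rot: [0.803, 0.596, 0.0, -0.0]
ft_force: [-3.2, 0.4, 5.0]
opening: 0.0149
```

Call:
carry_out --moves '[[[0, 0, 0, 0], [0, 0, 0, 0], [0, 0, 0, 0], [0, 0, 0, 0], [0, 0, -4, 0], [0, 0, -15, 0], [0, 0, -40, 0], [0, 0, -75, 0], [0, 0, -105, 0], [0, 0, -125, 0]]]' --hand 34

```text
t: 26.5
eef_pos: [0.6637, -0.1241, 0.1227]
eef_rot: [0.803, 0.596, 0.002, 0.002]
ft_force: [0.2, -1.4, 0.1]
opening: 0.0343
```

Run:
```python
from h import *
s=snap("wrist","t_wrist"); go([.46,.05,.16],0)
```

```text
t 26.55 pos [ 665.9 -124.9  126.6] jaw -0.294 q7 0.17 open 33.9 F [ 1.2 -0.9  2.8] 
 shift [ 107.7 -247.3  -36.5] dist 272 twist -0.294 (alt 2.848)
```

View pics/t_wrist.png

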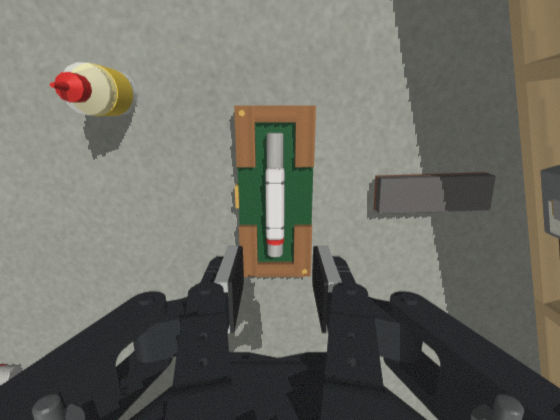

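Run:
```python
from h import *
go([.467,.05,.13],.121)
```

```text
t 26.55 pos [ 665.9 -124.9  126.6] jaw -0.294 q7 0.17 open 33.9 F [ 1.2 -0.9  2.8] 
 shift [ 109.7 -241.    -6.5] dist 265 twist -0.415 (alt 2.727)
```

Call:
carry_out --moves '[[[2, -6, -14, -0.02], [8, -20, -32, -0.06], [18, -43, -42, -0.12], [30, -69, -44, -0.18], [43, -97, -44, -0.24], [56, -126, -42, -0.3], [69, -155, -34, -0.36], [82, -183, -24, -0.4], [94, -208, -14, -0.41], [104, -228, -6, -0.415]]]'

```text
t: 27.38
eef_pos: [0.4707, 0.0443, 0.1237]
eef_rot: [0.662, 0.75, -0.0, -0.001]
ft_force: [-0.3, 0.5, 0.1]
opening: 0.0339
```

Run:
```python
from h import *
go([.467,.05,.13],.121)
```

```text
t 27.38 pos [470.7  44.3 123.7] jaw 0.124 q7 0.28 open 33.9 F [-0.3  0.5  0.1] 
 shift [ 6.1 -3.  -6.3] dist 9 twist 0.003 (alt -3.139)
```

Call:
carry_out --moves '[[[3, -2, 0, 0], [3, -2, 0, 0], [3, -2, 0, 0], [3, -2, 0, 0], [3, -2, 0, 0]]]' --hand 46

```text
t: 27.8
eef_pos: [0.473, 0.044, 0.1245]
eef_rot: [0.664, 0.748, 0.0, 0.001]
ft_force: [-0.0, 0.5, -0.2]
opening: 0.0461
```

Run:
```python
from h import *
s=snap("wrist","u_wrist"); go([.4605,.10,.0],.121)
im=s["pixels"][60:240,170:380,::-1]
cv2.imwrite("pics/u_crop.png",cv2.resize(im,None,fx=3.3,fy=3.3,interpolation=cv2.INTER_CUBIC))
```

```text
t 27.85 pos [472.8  44.1 124.4] jaw 0.119 q7 0.28 open 46.1 F [-0.  -0.4 -1. ] 
 shift [ 57.   -5.7 124.3] dist 137 twist -0.002 (alt 3.140)
```

View pics/u_wrist.png

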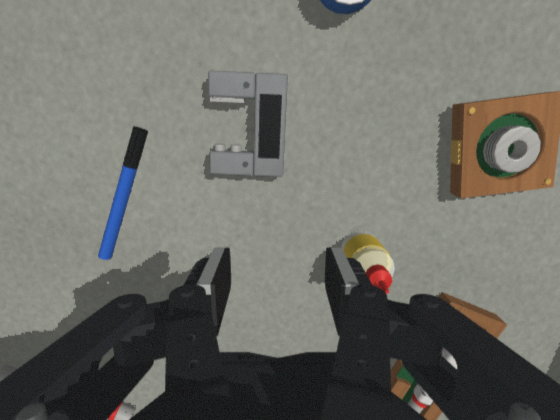

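View pics/u_crop.png

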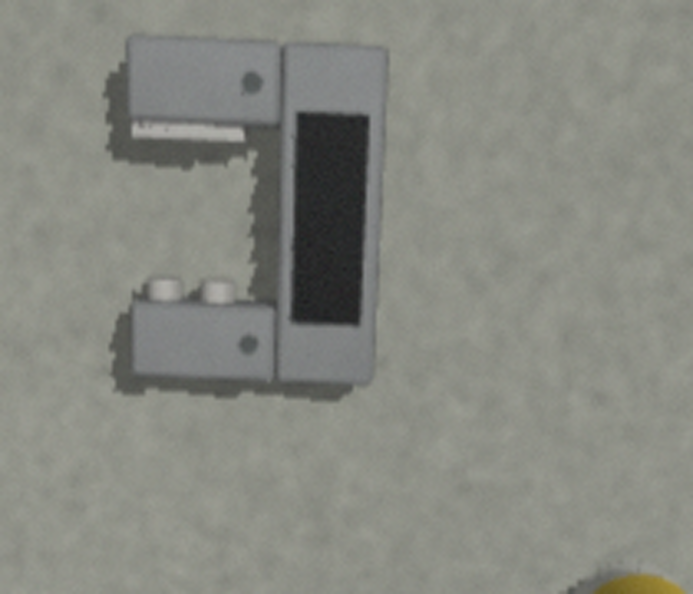

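Run:
```python
from h import *
s=load("u_wrist")
f=lambda a:np.array(a,float)/3.3+np.array([170,60])-.35
def rep(n,a,z):
    P=px2w(s,f(a),z)[:,:2]; e=np.roll(P,-1,0)-P
    print(n,np.round(P.mean(0),4),"edges",np.round(np.linalg.norm(e,axis=1),4),"ang",np.round(np.arctan2(e[:,1],e[:,0]),3))
rep("spine",[(284,44),(387,47),(373,383),(277,381)],.016)
rep("plate",[(297,113),(369,115),(360,325),(291,322)],.0165)
rep("outer",[(127,35),(387,47),(373,383),(133,376)],.016)
rep("hull jaw",[(240,126),(283,126),(280,300),(240,303)],.016)
```

```text
spine [0.4604 0.1027] edges [0.0248 0.0821 0.0252 0.0822] ang [ 0.093 -1.488 -3.044  1.649]
plate [0.4602 0.1026] edges [0.0176 0.0513 0.0178 0.051 ] ang [ 0.093 -1.493 -3.066  1.644]
outer [0.4416 0.1013] edges [0.0625 0.0821 0.0629 0.0829] ang [ 0.077 -1.488 -3.052  1.648]
hull jaw [0.4429 0.1019] edges [0.0106 0.0424 0.0103 0.0432] ang [ 0.12  -1.489 -2.948  1.659]
```

Run:
```python
from h import *
go([.4604,.1027,.012],.083)
```

```text
t 27.85 pos [472.8  44.1 124.4] jaw 0.119 q7 0.28 open 46.1 F [-0.  -0.4 -1. ] 
 shift [ 59.7  -5.5 112.3] dist 127 twist 0.036 (alt -3.105)
```

Call:
carry_out --moves '[[[6, 0, 4, 0.01], [21, -1, 14, 0.02], [40, -3, 32, 0.036], [54, -5, 56, 0.036], [60, -5.5, 82, 0.036], [60, -5.5, 102, 0.036], [60, -5.5, 110, 0.036], [60, -5.5, 112, 0.036], [60, -5.5, 112, 0.036], [60, -5.5, 112, 0.036]]]'

```text
t: 28.68
eef_pos: [0.4599, 0.1038, 0.0127]
eef_rot: [0.677, 0.736, 0.001, 0.001]
ft_force: [-0.5, 0.2, -0.1]
opening: 0.0459
```

Run:
```python
from h import *
s=snap("wrist","v_wrist"); go([.4604,.1027,-.0128],.083)
```

```text
t 28.73 pos [459.9 103.9  13. ] jaw 0.084 q7 0.24 open 46.1 F [ 0.   0.3 -0.1] 
 shift [-1.2  0.3 25.8] dist 26 twist 0.001 (alt -3.140)
```

View pics/v_wrist.png

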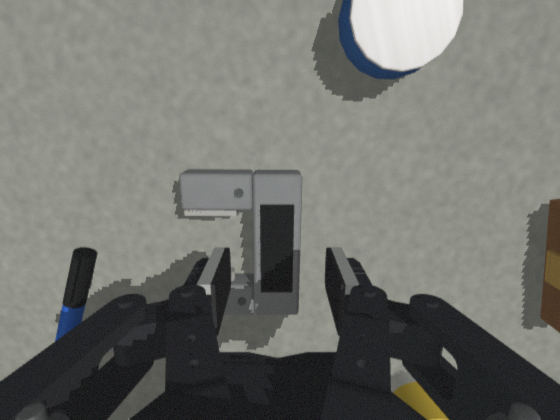

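Call:
carry_out --moves '[[[-0.5, 0.3, 4, 0], [-1.2, 0.3, 10, 0], [-1.2, 0.3, 16, 0], [-1.2, 0.3, 22, 0], [-1.2, 0.3, 25, 0], [-1.2, 0.3, 25.5, 0], [-1.2, 0.3, 25.5, 0], [-1.2, 0.3, 25.5, 0]]]'

```text
t: 29.4
eef_pos: [0.4593, 0.1029, -0.0136]
eef_rot: [0.676, 0.737, -0.0, -0.0]
ft_force: [0.1, -0.1, -1.1]
opening: 0.0462
```

Run:
```python
from h import *
s=snap("wrist","w_wrist"); go([.4604,.1027,-.0128],.083)
im=s["pixels"][150:370,150:410,::-1].astype(float); im=(255*(im/255)**.6).astype(np.uint8)
cv2.imwrite("pics/w_crop.png",cv2.resize(im,None,fx=2.6,fy=2.6,interpolation=cv2.INTER_CUBIC))
```

```text
t 29.45 pos [459.4 102.9 -13.5] jaw 0.085 q7 0.26 open 46.1 F [-0.5  0.   0.2] 
 shift [-0.3  1.  -0.7] dist 1 twist 0.002 (alt -3.140)
```

View pics/w_crop.png

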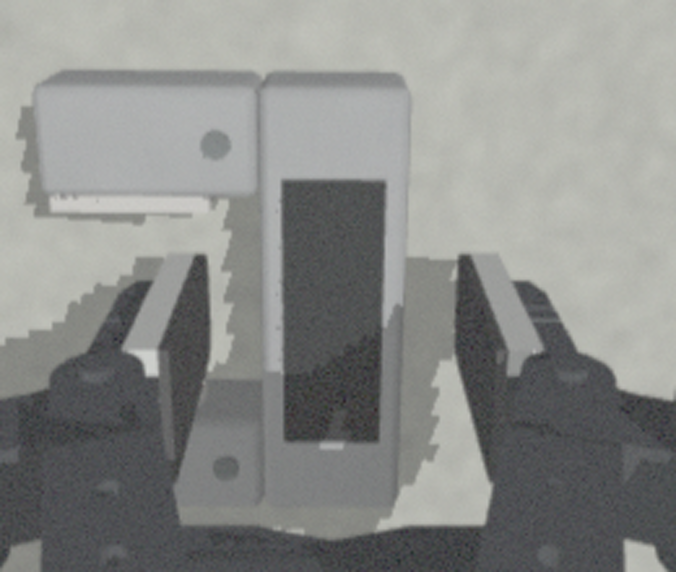

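Call:
carry_out --moves '[[[0, 0, 0, 0], [0, 0, 0, 0], [0, 0, 0, 0], [0, 0, 0, 0], [0, 0, 0, 0], [0, 0, 0, 0]]]' --hand 16 --grip_force 70

```text
t: 29.95
eef_pos: [0.4595, 0.103, -0.013]
eef_rot: [0.677, 0.736, 0.0, 0.0]
ft_force: [-0.5, -0.4, 4.7]
opening: 0.0239
```

Run:
```python
from h import *
s=snap("wrist","x_wrist"); go([.558,-.378,.12],0)
im=s["pixels"][150:370,150:410,::-1].astype(float); im=(255*(im/255)**.6).astype(np.uint8)
cv2.imwrite("pics/x_crop.png",cv2.resize(im,None,fx=2.6,fy=2.6,interpolation=cv2.INTER_CUBIC))
s=load("k_wrist"); c,cc,st=felt(s,(500,200)); print(cc,st)
im=s["pixels"][90:290,385:560,::-1]
cv2.imwrite("pics/k_crop.png",cv2.resize(im,None,fx=3,fy=3,interpolation=cv2.INTER_CUBIC))
```

```text
t 30.00 pos [459.5 103.  -13. ] jaw 0.085 q7 0.26 open 23.4 F [-1.4 -0.2  5.8] 
 shift [-487.6   57.5 -133.1] dist 509 twist 0.085 (alt -3.057)
[490.91101524 189.83214238] [ 424  127  126  132 7417]
```

View pics/x_crop.png

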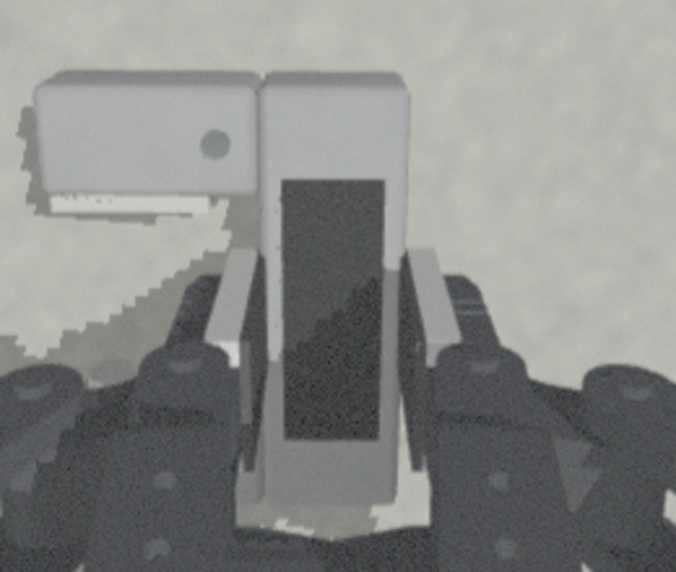

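View pics/k_crop.png

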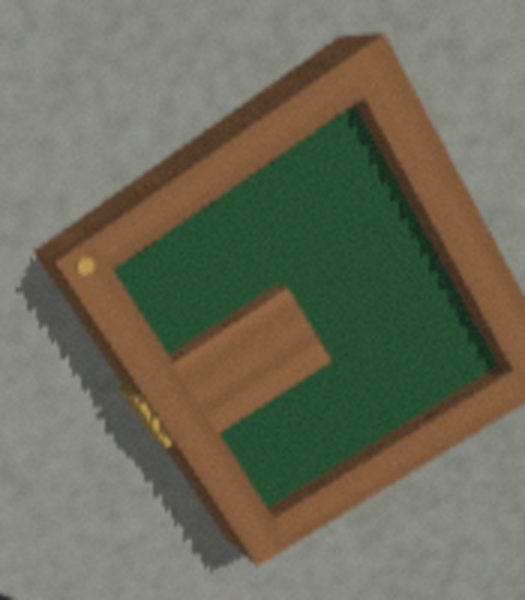

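Run:
```python
from h import *
s=load("x_wrist"); o=sensors.get_obs()
px=np.array([(281,180),(385,180),(379,440),(284,440)],float)/2.6+150-.3
P=px2w(s,px,.0165)[:,:2]; e=np.roll(P,-1,0)-P
print("plate",P.mean(0),np.linalg.norm(e,axis=1),np.arctan2(e[:,1],e[:,0])); go([*P.mean(0),0])
s=load("k_wrist")
px=np.array([(57,262),(385,37),(258,563)],float)/3+[385,90]-.3
A,B,C=px2w(s,px,.018)[:,:2]
print("case: AB",np.linalg.norm(B-A),np.arctan2(*(B-A)[::-1]),"CA",np.linalg.norm(A-C),np.arctan2(*(A-C)[::-1]),"centre",(B+C)/2)
px=np.array([(172,358),(287,288),(331,360),(220,435)],float)/3+[385,90]-.3
P=px2w(s,px,.018)[:,:2];e=np.roll(P,-1,0)-P
print("island",P.mean(0),np.linalg.norm(e,axis=1),np.arctan2(e[:,1],e[:,0]))
```

```text
plate [0.46005278 0.1029831 ] [0.01771702 0.05146275 0.01783313 0.05145141] [ 0.08448303 -1.48983137 -3.05777571  1.64950399]
t 30.00 pos [459.5 103.  -13. ] jaw 0.085 q7 0.26 open 23.4 F [-1.4 -0.2  5.8] 
 shift [ -0.1   0.6 -13. ] dist 13 twist 0.000 (alt 0.000)
case: AB 0.10312534246724792 0.1018603817018895 CA 0.12259505155864903 1.6824884471389867 centre [ 0.56363381 -0.37570917]
island [ 0.54270604 -0.37761502] [0.03726743 0.02782102 0.03789963 0.03058191] [ 0.06608124 -1.45487041 -3.00200233  1.66488159]
```

Run:
```python
from h import *
go([.59,-.435,.12],.107)
```

```text
t 30.00 pos [459.5 103.  -13. ] jaw 0.085 q7 0.26 open 23.4 F [-1.4 -0.2  5.8] 
 shift [-547.1   84.6 -133.1] dist 569 twist -0.022 (alt 3.119)
```

Call:
carry_out --moves '[[[0, 0, -5, 0], [0, 0, -20, 0], [0, 0, -45, 0], [-6, 1, -75, 0], [-22, 3, -100, 0], [-45, 6, -118, 0], [-75, 10, -130, -0.01], [-108, 15, -133, -0.02], [-144, 21, -133, -0.02], [-180, 27, -133, -0.02]]]'

```text
t: 30.83
eef_pos: [0.5011, -0.075, 0.1197]
eef_rot: [0.668, 0.744, 0.0, -0.0]
ft_force: [1.1, 0.4, -3.2]
opening: 0.0237
```

Run:
```python
from h import *
go([.59,-.435,.12],.107); snap("wrist","y_wrist")
```

```text
t 30.83 pos [501.1 -75.  119.7] jaw 0.106 q7 0.50 open 23.7 F [ 1.1  0.4 -3.2] 
 shift [-367.4   50.1   -0.6] dist 371 twist -0.001 (alt 3.141)
```

View pics/y_wrist.png

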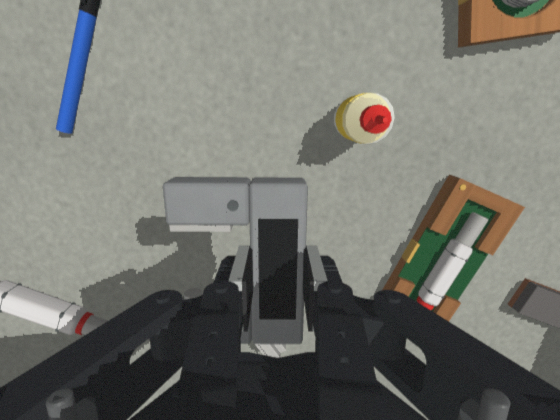

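Snap gauge is firmly held and level; the other cases are undisturbed. Continuing to the snap case.

Call:
carry_out --moves '[[[-36, 5, 0, 0], [-74, 10, 0, 0], [-113, 15, 0, 0], [-152, 21, 0, 0], [-191, 26, 0, 0], [-230, 31, 0, 0], [-269, 37, 0, 0], [-306, 42, 0, 0], [-336, 46, 0, 0], [-356, 49, 0, 0]]]'

```text
t: 31.72
eef_pos: [0.5857, -0.4269, 0.118]
eef_rot: [0.67, 0.742, -0.002, -0.001]
ft_force: [0.0, 0.2, -2.5]
opening: 0.0238
```

Call:
carry_out --moves '[[[-6, 1, 0, 0], [-6, 1, 0, 0], [-6, 1, 0, 0], [-6, 1, 0, 0], [-6, 1, 0, 0], [-6, 1, 0, 0]]]'

```text
t: 32.22
eef_pos: [0.5898, -0.4269, 0.1197]
eef_rot: [0.668, 0.744, 0.0, -0.0]
ft_force: [-0.4, -0.8, -2.7]
opening: 0.0234
```

Run:
```python
from h import *
s=snap("wrist","z_wrist"); go([.5825,-.3737,.0],.107)
im=s["pixels"][0:260,150:410,::-1]
cv2.imwrite("pics/z_crop.png",cv2.resize(im,None,fx=2.3,fy=2.3,interpolation=cv2.INTER_CUBIC))
```

```text
t 32.27 pos [ 589.7 -427.4  119.8] jaw 0.107 q7 0.91 open 23.5 F [ 0.2  1.1 -3.3] 
 shift [ 54.1  -1.4 119.8] dist 131 twist -0.000 (alt 3.141)
```

View pics/z_wrist.png

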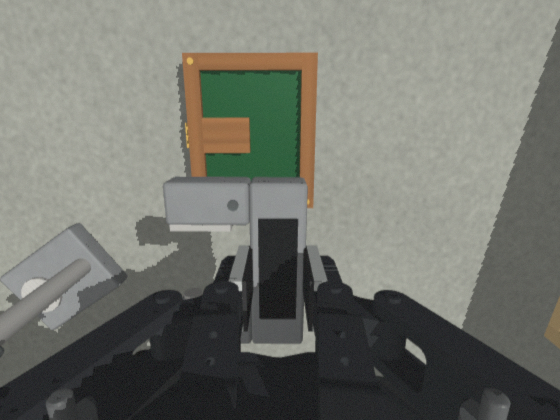

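View pics/z_crop.png

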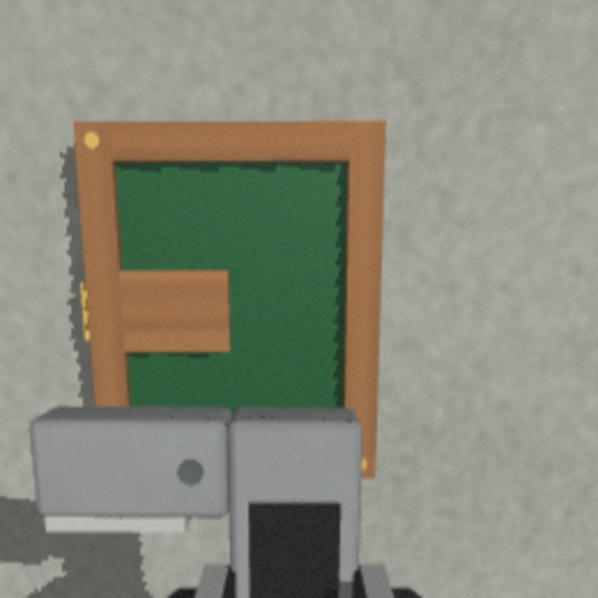

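Run:
```python
from h import *
s=load("z_wrist")
f=lambda a:np.array(a,float)/2.3+[150,0]-.3
A,B,C=px2w(s,f([(75,121),(386,121),(375,478)]),.018)[:,:2]
an=lambda v:np.arctan2(v[1],v[0])
print("AB",np.linalg.norm(B-A),an(B-A),"BC",np.linalg.norm(B-C),an(B-C)-np.pi/2,"ctr",(A+C)/2)
P=px2w(s,f([(121,270),(229,270),(230,352),(124,352)]),.018)[:,:2];e=np.roll(P,-1,0)-P
print("island",P.mean(0),np.linalg.norm(e,axis=1),an(e[0]),an(-e[2]))
a=.5*(an(B-A)+an(B-C)-np.pi/2); x=np.array([np.cos(a),np.sin(a)]);
print(a,"pt from ctr",(A+C)/2+.019*x,"from island end mid",(P[1]+P[2])/2+.021*x)
W=px2w(s,f([(112,160),(349,160)]),.018)[:,:2]; print("well top edge",np.linalg.norm(W[1]-W[0]),an(W[1]-W[0]), W.mean(0)+.019*x-.05*np.array([-x[1],x[0]]))
# plate in tool frame
o=sensors.get_obs()
```

```text
AB 0.10301707921730267 0.10754924267338481 BC 0.12339474293077486 0.10861433382208174 ctr [ 0.56401314 -0.37578522]
island [ 0.54323323 -0.37811569] [0.03772034 0.02846141 0.038169   0.0284646 ] 0.10729774029234303 0.1071472450733934
0.10808178824773329 pt from ctr [ 0.58290227 -0.37373566] from island end mid [ 0.58297407 -0.37382003]
well top edge 0.07958363764124353 0.10748596492716526 [ 0.5825967 -0.3740391]
```

Run:
```python
from h import *
go([.5822,-.3740,.025],.1075)
```

```text
t 32.27 pos [ 589.7 -427.4  119.8] jaw 0.107 q7 0.91 open 23.5 F [ 0.2  1.1 -3.3] 
 shift [53.8 -1.7 94.8] dist 109 twist -0.001 (alt 3.141)
```

Call:
carry_out --moves '[[[5, 0, 2, 0], [18, 0, 6, 0], [34, -1, 16, 0], [48, -1.7, 34, 0], [53.8, -1.7, 58, 0], [53.8, -1.7, 80, 0], [53.8, -1.7, 92, 0], [53.8, -1.7, 95, 0], [53.8, -1.7, 95, 0], [53.8, -1.7, 95, 0]]]'

```text
t: 33.1
eef_pos: [0.5825, -0.3768, 0.0257]
eef_rot: [0.669, 0.743, -0.0, 0.001]
ft_force: [0.7, -0.5, -3.8]
opening: 0.0238
```

Call:
carry_out --moves '[[[0, 0, 0, 0], [0, 0, 0, 0], [0, 0, 0, 0]]]'

```text
t: 33.35
eef_pos: [0.5824, -0.3762, 0.0257]
eef_rot: [0.669, 0.743, 0.0, 0.001]
ft_force: [1.2, 0.8, -3.9]
opening: 0.0234
```

Run:
```python
from h import *
s=snap("wrist","aa_wrist"); go([.5822,-.3740,.0],.1075)
im=s["pixels"][100:360,150:410,::-1].astype(float); im=(255*(im/255)**.7).astype(np.uint8)
cv2.imwrite("pics/aa_crop.png",cv2.resize(im,None,fx=2.3,fy=2.3,interpolation=cv2.INTER_CUBIC))
```

```text
t 33.40 pos [ 582.3 -375.9   25.4] jaw 0.105 q7 0.90 open 23.7 F [ 1.4 -0.6 -2.9] 
 shift [ 2.   0.1 25.4] dist 26 twist -0.003 (alt 3.139)
```

View pics/aa_crop.png

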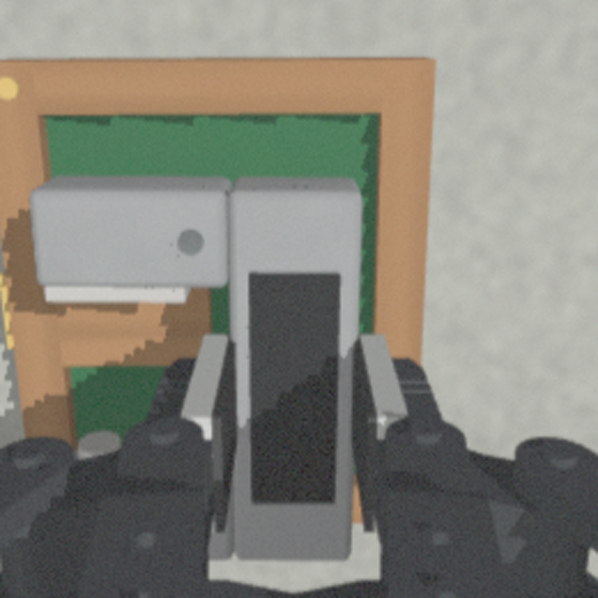

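Call:
carry_out --moves '[[[0.5, 0, 3, 0], [1.2, 0, 8, 0], [1.7, 0, 13, 0], [1.7, 0, 16, 0], [1.7, 0, 16, 0], [1.7, 0, 16, 0], [1.7, 0, 16, 0], [1.7, 0, 16, 0]]]'

```text
t: 34.07
eef_pos: [0.5818, -0.3741, 0.0087]
eef_rot: [0.669, 0.743, -0.0, 0.0]
ft_force: [0.6, -0.4, -3.0]
opening: 0.0234
```

Run:
```python
from h import *
s=snap("wrist","ab_wrist"); go([.5822,-.3740,-.001],.1075)
im=s["pixels"][100:360,150:410,::-1].astype(float); im=(255*(im/255)**.7).astype(np.uint8)
cv2.imwrite("pics/ab_crop.png",cv2.resize(im,None,fx=2.3,fy=2.3,interpolation=cv2.INTER_CUBIC))
```

```text
t 34.12 pos [ 581.9 -374.1    8.8] jaw 0.105 q7 0.90 open 23.5 F [-0.4  0.  -3.3] 
 shift [0.1 0.3 9.8] dist 10 twist -0.003 (alt 3.139)
```

View pics/ab_crop.png

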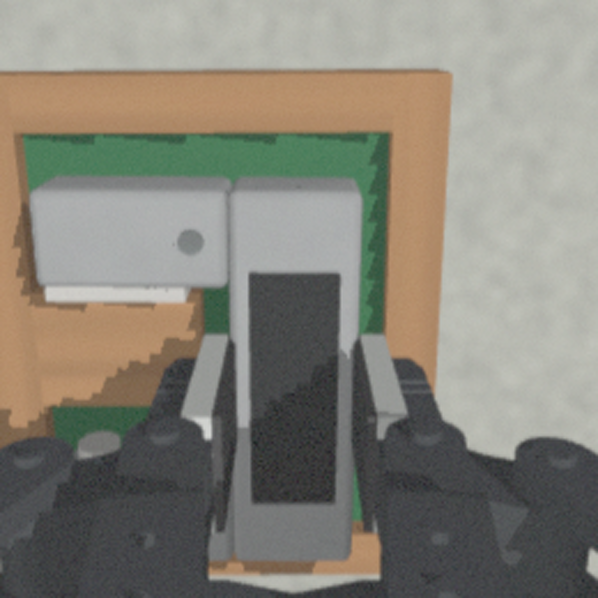

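Run:
```python
from h import *
s=load("ab_wrist")
f=lambda a:np.array(a,float)/2.3+[150,100]-.3
c=np.array([.5828,-.3739]);a=.1075;Rm=np.array([[np.cos(a),np.sin(a)],[-np.sin(a),np.cos(a)]])
for n,uv in [("island low edge",(110,408)),("island far end",(204,320)),("well top edge",(200,133)),("well right edge",(387,300)),("outer TR",(451,72))]:
    print(n,np.round(Rm@(px2w(s,f([uv]),.018)[0,:2]-c)*1000,1))
zt=.0088+.013+.016
for n,uv in [("arm inner top",(110,286)),("anvil inner?",(110,302)),("plate TL",(249,272)),("plate BR",(335,503)),("spine TR",(360,192))]:
    print(n,np.round(Rm@(px2w(s,f([uv]),zt if n!="anvil inner?" else zt-.008)[0,:2]-c)*1000,1))
```

```text
island low edge [-43.5 -14.2]
island far end [-20.7   7.9]
well top edge [-19.9  50. ]
well right edge [20.5 12.6]
outer TR [32.  62.4]
arm inner top [-36.   23.1]
anvil inner? [-38.4  16.8]
plate TL [-9.  25.9]
plate BR [  8.3 -25.9]
spine TR [12.1 41.6]
```

Call:
carry_out --moves '[[[0, 0.2, 2, 0], [0, 0.2, 4, 0], [0, 0.2, 6, 0], [0, 0.2, 8, 0], [0, 0.2, 9.5, 0], [0, 0.2, 9.8, 0], [0, 0.2, 9.8, 0], [0, 0.2, 9.8, 0]]]'

```text
t: 34.78
eef_pos: [0.5817, -0.3737, -0.0008]
eef_rot: [0.669, 0.743, 0.0, -0.0]
ft_force: [-2.2, 1.4, 2.0]
opening: 0.0238
```

Call:
carry_out --moves '[[[0, 0, 0, 0], [0, 0, 0, 0], [0, 0, 0, 0], [0, 0, 0, 0], [0, 0, -4, 0], [0, 0, -15, 0], [0, 0, -40, 0], [0, 0, -75, 0], [0, 0, -105, 0], [0, 0, -125, 0]]]' --hand 40

```text
t: 35.62
eef_pos: [0.5833, -0.3753, 0.1287]
eef_rot: [0.669, 0.743, 0.0, 0.003]
ft_force: [-0.3, -1.0, 0.2]
opening: 0.0402
```

Run:
```python
from h import *
s=snap("wrist","ac_wrist"); go([.60,-.42,.16],.1075)
```

```text
t 35.67 pos [ 585.1 -376.8  132.7] jaw 0.105 q7 0.86 open 40.1 F [ 2.  -0.5  2.4] 
 shift [-44.7  10.6 -26.8] dist 53 twist -0.002 (alt 3.139)
```

View pics/ac_wrist.png

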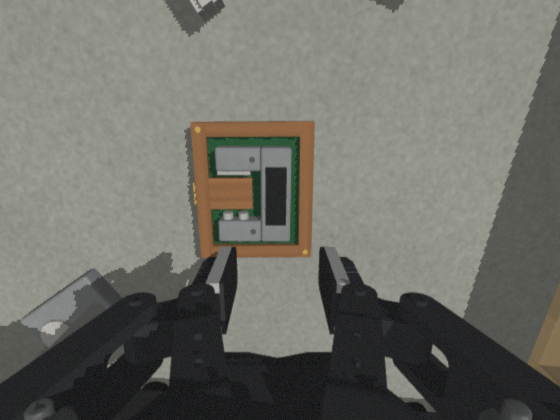

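Run:
```python
from h import *
t=snap("top","ad_top"); s=snap("scene","ad_scene")
im=t["pixels"][90:300,95:460,::-1]
cv2.imwrite("pics/ad_crop.png",cv2.resize(im,None,fx=2.19,fy=2.19,interpolation=cv2.INTER_CUBIC))
im=s["pixels"][130:330,110:490,::-1]
cv2.imwrite("pics/ad_crop2.png",cv2.resize(im,None,fx=2.1,fy=2.1,interpolation=cv2.INTER_CUBIC))
```

```text
(no output)
```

View pics/ad_crop.png

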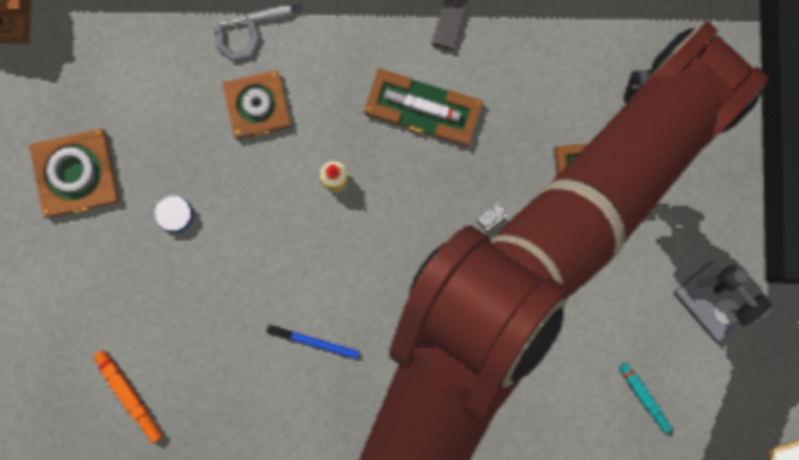

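View pics/ad_crop2.png

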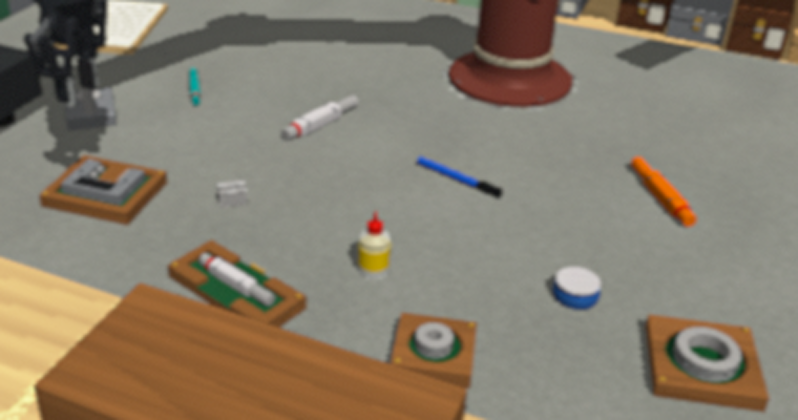

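All four gauges lie flat in their wells. The oil bottle and comparator have not moved, and the gripper is clear, so I'm handing in.

Run:
```python
from station import robot
print(robot.hand_in())
```

```text
the job is handed in; nothing more can be done
None
```

All four gauges are back in their own cases, set down in the order large ring, small ring, plug, snap, and the job was handed in at about 36 s. Each was lowered until the wrist force showed contact with the felt, within about 1 mm of the expected height, then released and the gripper lifted clear.

**Last checks:**
- **Seating:** the wrist view after each release showed every gauge lying flat in its well. The final scene view agrees for all four, including the snap gauge straddling its island.
- **Oil bottle and comparator:** both stand where they were at the start. I compared them by eye in the before and after pictures.
- **Top view:** in the final picture the arm hides most of the snap case, so the snap gauge rests on the wrist and scene views.

**What disagreed:**
- **Fingertips:** they sit about 21–28 mm behind the stated TCP. I found this by touching the table with about 26 N while feeling for the tips, and re-gripped the large ring higher because the first grip would have caught the case rim.
- **Opening reading:** it showed about 1–3 mm less than each gauge's real width while gripping.

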